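Pack the sharpening stones and park the tin along the backboard

ROBOT

A 7-joint arm with a two-finger parallel gripper is mounted at the origin on the work surface. World frame = base frame: x ahead of the robot, y to its left, z up, the work surface at z = 0. Lengths are in m, angles in rad, forces in N, time in s.
With the tool pointing down it reaches from about 0.425 to 0.925 m from the base axis. Payload 6.8 kg.
Tool frame: the origin (TCP) lies on the centre line of the jaws, within the pads' length; the fingertips stand 19 mm ahead of it and the grasp point (between the pads) is the TCP (bot.tcp_to_tips is the distance from the TCP to the fingertips, in m); x points along the fingers, y is the direction in which the jaws open and shut, and the axes are right-handed (so a half turn about x gives the same grasp; the last joint's range is limited). The gripper opens to 85 mm and grips with 20 to 120 N. Pads are 22 mm wide; open, the fingers measure 114 mm over their backs; the gripper's body (76 mm by 85 mm) begins 54 mm behind the grasp point. The pads swing forward as they close: fully open they stand 13 mm farther back than shut.
Start: joints at [-1.406, 0.477, 0.022, 1.555, -0.011, 1.109, -0.083], TCP at [0.182, 0.65, 0.25] pointing down, gripper open.
Joint ranges: [-2.96, 2.96], [-0.34, 2.1], [-1.41, 1.46], [0.24, 2.44], [-1.37, 4.51], [0.17, 1.92], [-2.96, 2.96]. Speed limits (rad/s): [2.39, 2.39, 3.14, 3.14, 3.14, 3.14, 3.14].

INTERFACE

Orientations are given as a unit quaternion [w, x, y, z].
In Python, from station import status, eyes, bot gives the robot as it stands.
- The arm moves only by the tool apply_moves, never from a script. Its arguments are lists of equal length, an entry for each row: "travel": the shift along the tool's x, y, z in cm, a list of three; "turn": the turn, a rotation vector about the tool's x, y, z in rad, a list of three; "grip": the closure, from 0 (fully open) to 1 (shut). In form: {"travel": [[tx, ty, tz], ...], "turn": [[wx, wy, wz], ...], "grip": [grip, ...]}. A call has 1 to 8 rows; each row shifts and turns the pose as measured when the row begins, along the tool's axes as they then stand; what a row does not reach is not made up. A row lasts 1/12 s, in which the tool goes at most 41.7 mm and 7.16 degrees, less where a joint would pass 70% of its speed; a pose out of reach is approached as far as the arm can. A call is refused whole if a number of a shift passes 4.17 or a number of a turn 0.125, either way. A call with a gripper value outside its range is refused whole. The fingers move at their own pace and stop on an object; "newtons" is the grip in N (left out, the last holds). Time passes only in rows, so rows that do not move let the fingers close. It gives the time, the measured TCP pose, the force and the opening at its end, in the units of the state.
- status.get_obs(): the state, without advancing time (a new reading comes with each control period).
- eyes.read_camera(name): name is "side" or "top" or "wrist"; returns the picture (480x640x3 uint8, red, green, blue); there is no depth.
- eyes.calibration(name): a dict with "intrinsics" (3x3 intrinsics, pixels), "xyz" and "attitude" of the camera in the world; the wrist camera has in their place "T_tool_cam" (4x4, takes a point from camera to tool coordinates, whose origin is the TCP and whose axes are the tool frame's). Camera axes: x right, y down, z forward; pixel columns grow to the right and rows downward; lengths in m; the calibration is good to about 2 mm. A picture is of the moment at which its call begins: read the wrist's pose just before it. calibration takes no time and is no camera call.
- bot.hand_in(): hands the job in, once; it reports no verdict.
Trained networks look in the newest picture that a camera, given by its name, has taken for a name from the list of things; names that differ only in an ending like _2 or _b are one class to them, and where a whole thing is asked for, a point or a joint stands for the part that bears it (a point fixed in the world has none). Each returns a list of dicts, best first, with "score" (0 to 1); they miss things now and then, are a little off and sometimes report something else, mostly with a low value. They report only what shows in the picture. A call takes as long as a camera call. They do not tell look-alikes from the thing itself.
- eyes.masks_of(thing, camera): "region" (480x640 bool, what is visible of it) and "rect" ([left, top, right, bottom] in pixels, round what is visible of it).
The state is a dict: "t": time; "q": joint angles; "joint_vel": joint speeds; "joint_torque": joint torques, N m; "eef_pos": TCP position; "tool_rot": TCP orientation; "contact_force": force on the tool from outside, world axes, zero at the start; "torque": the same for the moment, N m; "gripper_width": opening from 0.0 (shut) to 1.0 (fully open).
Only numpy, scipy, OpenCV 4.12 (cv2) and the standard library are available. Lean on these libraries where they do the work, as an engineer would, in place of code of your own. Each camera call takes 0.05 s, during which the arm holds its last target. There are 200 camera calls.

TASK

Pack away the carver's sharpening stones: drop every stone that lies on the bench into the open round tin, spread about in it so that the lid can close over them, then put the lid squarely on the tin, and only then push the closed tin along the green backboard until it rests against the red stop block. Keep the tin upright, on the bench and close against the backboard all the way, and leave the wooden figure, the gouge and the mallet where they are.

Things in the scene. Friction and masses are not known exactly. Their poses are not given: they have to be found in the camera images.
- stone1_c (a point): Sharpening stone, a block 60 x 28 x 15 mm, two-layered (grey below, orange-brown above), 60 g, lying flat on the bench at any yaw at the start. Five to seven stones are present; an absent one reads None from the start. This point is its centre; x along the 60 mm length, y along the 28 mm width, z along the 15 mm thickness.
- stone2_c (a point): Sharpening stone, a block 60 x 28 x 15 mm, two-layered (grey below, orange-brown above), 60 g, lying flat on the bench at any yaw at the start. Five to seven stones are present; an absent one reads None from the start. This point is its centre; x along the 60 mm length, y along the 28 mm width, z along the 15 mm thickness.
- stone3_c (a point): Sharpening stone, a block 60 x 28 x 15 mm, two-layered (grey below, orange-brown above), 60 g, lying flat on the bench at any yaw at the start. Five to seven stones are present; an absent one reads None from the start. This point is its centre; x along the 60 mm length, y along the 28 mm width, z along the 15 mm thickness.
- stone4_c (a point): Sharpening stone, a block 60 x 28 x 15 mm, two-layered (grey below, orange-brown above), 60 g, lying flat on the bench at any yaw at the start. Five to seven stones are present; an absent one reads None from the start. This point is its centre; x along the 60 mm length, y along the 28 mm width, z along the 15 mm thickness.
- stone5_c (a point): Sharpening stone, a block 60 x 28 x 15 mm, two-layered (grey below, orange-brown above), 60 g, lying flat on the bench at any yaw at the start. Five to seven stones are present; an absent one reads None from the start. This point is its centre; x along the 60 mm length, y along the 28 mm width, z along the 15 mm thickness.
- stone6_c (a point): Sharpening stone, a block 60 x 28 x 15 mm, two-layered (grey below, orange-brown above), 60 g, lying flat on the bench at any yaw at the start. Five to seven stones are present; an absent one reads None from the start. This point is its centre; x along the 60 mm length, y along the 28 mm width, z along the 15 mm thickness.
- stone7_c (a point): Sharpening stone, a block 60 x 28 x 15 mm, two-layered (grey below, orange-brown above), 60 g, lying flat on the bench at any yaw at the start. Five to seven stones are present; an absent one reads None from the start. This point is its centre; x along the 60 mm length, y along the 28 mm width, z along the 15 mm thickness.
- tin: Open round steel tin, loose, about 0.25 kg: 132 mm outer diameter, 85 mm high, wall and floor 4 mm; too wide to grip. Origin at the centre of its underside, z up its axis. It starts upright, 2 to 4 mm from the backboard's face, near the middle of the board, between the red stop and the plain block.
- lid_knob (a point): Lid, knob up on the bench, 90 g: blue disc 130 mm wide, 6 mm thick; under it a plug 112 mm wide, 8 mm deep that fits the tin's mouth with 6 mm play; on top a wooden knob 28 mm wide, 36 mm tall. Point: knob centre, on the lid's axis, 18 mm above the disc's top, 32 mm above the plug's underside; z up the knob. Lid on: point 109 mm and knob top 127 mm above the tin's underside.
- backboard: Fixed low green-painted wooden backboard across the far side of the work: 720 mm long, 25 mm thick, 72 mm high. Origin at the centre of its underside; y along its length, -x towards the robot: its near face is the plane x = -12.5 mm. When the tin touches it the tin's axis is at x = -78.5 mm.
- stop: Fixed red stop block at the left or right end of the backboard (it varies): 130 mm out from the board, 50 mm along it, 60 mm high. Origin at the centre of its underside; axes parallel to the board's. When the tin touches it, the tin's axis is 91 mm from this origin along y.
- plain_block: Fixed plain pale wooden block of the same size (130 x 50 x 60 mm) at the other end of the backboard. Not the stop. Origin at the centre of its underside.
- figure: Bystander: carved wooden figure, 70 x 70 mm plinth, 140 mm tall, standing loose on the bench. Origin at the centre of its underside.
- gouge: Bystander: carving gouge, 200 mm long, lying loose on the bench off to the right. Origin near its middle.
- mallet: Bystander: round carver's mallet standing on its 80 mm wide head, 200 mm tall, off to the left. Origin at the centre of its underside.
Things that resemble listed ones, but are neither listed nor needed, are in the scene too. Of the things that look like the part that bears lid_knob, take the one that is farthest to the robot's left at the start. What is shaped like the part that bears stone7_c but pink or purple is not meant.

How it is judged:
On the way, in this order (a step that is already met when the one before it is completed fails the run):
1. every stone is in the tin (horizontal distance between each of stone1_c, stone2_c, stone3_c, stone4_c, stone5_c, stone6_c, stone7_c and tin below 0.06 m and z of each of stone1_c, stone2_c, stone3_c, stone4_c, stone5_c, stone6_c, stone7_c in the frame of tin below 0.078 m), for 0.2 s.
2. the lid is on the tin, with every stone inside (all of step 1 and horizontal distance between lid_knob and tin below 0.012 m and z of lid_knob in the frame of tin between 0.104 and 0.113 m and angle between lid_knob's own z axis and vertical below 0.08 rad), for 0.3 s.
3. the closed tin has come along the backboard to the red stop (horizontal distance between lid_knob and tin below 0.012 m and z of lid_knob in the frame of tin between 0.104 and 0.113 m and angle between lid_knob's own z axis and vertical below 0.08 rad and x of tin in the frame of backboard above -0.0885 m and (y of tin in the frame of stop between 0 and 0.101 m or y of tin in the frame of stop between -0.101 and 0 m)), for 0.3 s.
At the end, for the whole second after the job is handed in: Every stone present is inside the tin; the lid sits on it (level within 0.08 rad, centred within 12 mm); the tin stands upright and at rest within 10 mm of touching the backboard and within 10 mm of touching the red stop (all of step 1 and all of step 3 and angle between tin's own z axis and vertical below 0.05 rad and linear speed of tin below 0.01 m/s).
It fails at once if the tin comes more than 25 mm away from the backboard (x of tin in the frame of backboard below -0.1035 m).
It fails at once if the tin is lifted more than 15 mm off the bench (height (world z) of tin above 0.015 m).
It fails at once if the tin is tipped by more than 0.3 rad (angle between tin's own z axis and vertical above 0.3 rad).
It fails at once if the figure, gouge or mallet is moved by more than 40 mm (distance of any of figure, gouge, mallet from where it was at the start of the episode above 0.04 m).
Of stone1, stone2, stone3, stone4, stone5, stone6, stone7 only 5 to 7 are there at a start; the rules pass over those that are not, and their reading is None.
At some moment in a run one of stone1, stone2, stone3, stone4, stone5, stone6, stone7 may be knocked a few centimetres aside while the robot is not near it.
Once in a run the grip may slacken for a moment while it holds something.
It also fails if it takes over 192 s, if anything falls off the work surface, if the arm or the gripper's body presses on something with over 40 N, if the wrist force passes 120 N, or if a joint passes its speed limit or range.

## Working session

There is one attempt and no reset: what is moved stays moved. The work goes in short steps, Python scripts to look and compute and a tool call to move; the robot and the scene stay as the last step left them, time stands still between calls to the robot, and variables do not carry over. Pictures are saved under pics/ and viewed, about 12 in all and at most 16, crops included, and the job is handed in when it is done.

Besides the shell and the picture viewer there is one more tool, called by a JSON object that holds its "fn" and its "kwargs", one argument or row to a line. apply_moves: Moves the arm, as the interface text tells. Its arguments: {"type":"object","properties":{"travel":{"type":"array"},"turn":{"type":"array"},"grip":{"type":"array"},"newtons":{"type":"number"}},"required":["travel","turn","grip"]}

```bash
ls; mkdir -p pics; cat > h.py <<'E'
import numpy as np, cv2
from scipy.spatial.transform import Rotation as R
from station import status, eyes, bot
def rot(q): return R.from_quat([q[1],q[2],q[3],q[0]]).as_matrix()
def cam(n,o=None):
    c=eyes.calibration(n)
    K=np.array(c["intrinsics"])
    if "T_tool_cam" in c:
        o=o or status.get_obs(); T=np.eye(4);T[:3,:3]=rot(o["tool_rot"]);T[:3,3]=o["eef_pos"]
        T=T@np.array(c["T_tool_cam"]); return K,T[:3,:3],T[:3,3]
    a=np.array(c["attitude"]); 
    return K,(rot(a) if a.size==4 else a),np.array(c["xyz"])
def ray(px,z,C):
    K,Rm,p=C; d=Rm@np.linalg.inv(K)@np.array([px[0],px[1],1.]); return p+d*(z-p[2])/d[2]
def proj(X,C):
    K,Rm,p=C; v=K@(Rm.T@(np.array(X)-p)); return v[:2]/v[2]
def shot(n,f=None):
    C=cam(n); im=eyes.read_camera(n)
    if f: cv2.imwrite(f,im[:,:,::-1])
    return im,C
def grid(m,z,C):  # mask -> world pts on plane z
    ys,xs=np.nonzero(m); K,Rm,p=C
    d=(Rm@np.linalg.inv(K)@np.stack([xs,ys,np.ones_like(xs)]).astype(float)); return (p[:,None]+d*(z-p[2])/d[2])[:2].T
E
python3 - <<'E'
from h import *
print(status.get_obs())
for n in ("top","side","wrist"):
    im,C=shot(n,f"pics/{n}0.png"); print(n,C[0].tolist(),np.round(C[1],3).tolist(),C[2])
im,C=shot("top")
for th,z in (("stone1_c",.015),("tin",.085),("lid_knob",.014),("stop",.06),("plain_block",.06),("backboard",.072),("figure",.1),("gouge",.02),("mallet",.1)):
    for r in eyes.masks_of(th,"top")[:10]:
        if r["score"]<.2: continue
        g=grid(r["region"],z,C); (c,s,a)=cv2.minAreaRect(g.astype(np.float32)*1000)
        print(th,round(r["score"],2),[int(v) for v in r["rect"]],np.round(c,0),np.round(s,0),round(a,1),im[r["region"]].mean(0).astype(int))
E
```

```text
pics
{'t': 0.0, 'q': array([-1.40607917,  0.47779336,  0.02237071,  1.55642675, -0.01149567,
        1.1092853 , -0.08309855]), 'joint_vel': array([ 0.00065072, -0.00027926, -0.00020435, -0.00158355,  0.0002301 ,
       -0.00027447,  0.00045704]), 'joint_torque': array([ 1.11590607e-04, -5.96457553e+01,  1.60776079e+00, -2.81193209e+01,
        1.23969972e-02,  9.47008986e-03,  1.76664128e-05]), 'eef_pos': array([0.18176009, 0.64950744, 0.24934123]), 'tool_rot': array([ 0.70050502,  0.09552741,  0.70057081, -0.09678728]), 'contact_force': array([-1.03519856, -0.37878223, -0.03885156]), 'torque': array([-0.02686381, -0.02474015, -0.03914187]), 'gripper_width': 1.0001148918574947}
top [[471.92964748281923, 0.0, 314.128446916363], [0.0, 471.92964748281923, 241.06185766487837], [0.0, 0.0, 1.0]] [[-0.001, -0.995, 0.103], [-1.0, 0.004, 0.027], [-0.027, -0.103, -0.994]] [ 0.3943829  -0.0458643   1.15545732]
side [[443.50936234893015, 0.0, 317.96739106896104], [0.0, 443.50936234893015, 241.6935548377765], [0.0, 0.0, 1.0]] [[-0.972, -0.148, 0.185], [-0.236, 0.649, -0.723], [-0.013, -0.746, -0
[... 564 characters left out ...]
 43  81 150]
lid_knob 0.45 [167, 143, 472, 162] [736. -20.] [753.  49.] 89.4 [52 53 42]
stop 0.76 [419, 153, 446, 215] [ 643. -298.] [ 61. 137.] 88.6 [146   9   2]
plain_block 0.87 [188, 152, 218, 212] [651. 245.] [141.  65.] 1.1 [177 142  79]
plain_block 0.35 [344, 257, 363, 282] [ 437. -101.] [23. 54.] 44.7 [220 101  33]
backboard 0.58 [165, 143, 473, 160] [720. -21.] [715.  44.] 89.4 [52 53 42]
figure 0.65 [150, 243, 194, 280] [465. 310.] [91. 65.] 75.9 [103  67  30]
gouge 0.82 [486, 166, 523, 240] [ 604. -467.] [ 27. 197.] 66.1 [185 135  81]
mallet 0.91 [79, 166, 138, 209] [633. 460.] [155.  78.] 63.3 [116  82  44]
mallet 0.25 [149, 245, 193, 279] [465. 310.] [92. 66.] 78.6 [103  67  30]
```

View pics/top0.png

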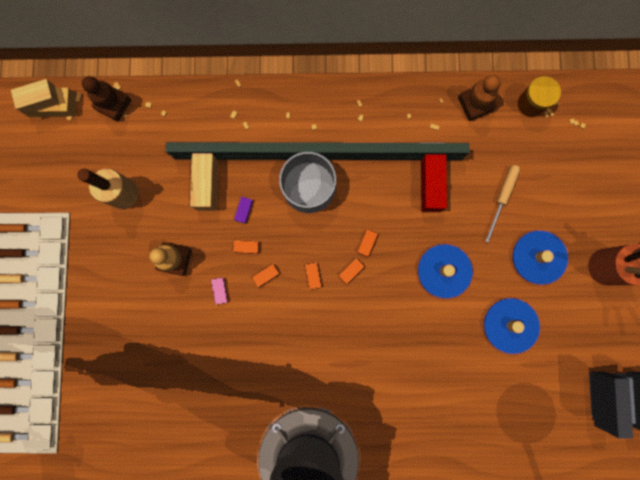

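The top picture shows the tin at (308,181), the red stop at (434,182, on the right) and the plain block at (202,180). There are five orange stones, at (246,247), (266,275), (314,276), (351,270) and (368,243). The purple one (243,210) and the pink one (220,291) are decoys. The lid candidates are (445,270), (540,257) and (512,326). The robot's left is image left, so the lid meant is (445,270). I'll confirm this in an enlarged crop.

```bash
cat >> h.py <<'E'
def stones(im,C,z=.015,box=None,amin=60):
    hsv=cv2.cvtColor(im,cv2.COLOR_RGB2HSV); m=((hsv[...,0]<14)&(hsv[...,1]>190)&(hsv[...,2]>195)).astype(np.uint8)
    n,l,st,ce=cv2.connectedComponentsWithStats(m); out=[]
    for i in range(1,n):
        if st[i,4]<amin: continue
        g=grid(l==i,z,C).astype(np.float32)*1000; c,s,a=cv2.minAreaRect(g)
        if s[0]<s[1]: s=s[::-1]; a+=90
        out.append((np.round(ce[i]),np.round(c,1),np.round(s),round((a+90)%180-90,1)))
    return out
E
python3 - <<'E'
from h import *
im,C=shot("top")
for s in stones(im,C): print(*s)
a=cv2.resize(im[140:360,170:580],(800,430),interpolation=cv2.INTER_CUBIC); cv2.imwrite("pics/crop.png",a[:,:,::-1])
for n,p in (("side",None),("wrist",None)):
  for r in eyes.masks_of("stone7_c","top")[:9]: print(r["score"],r["rect"])
  break
E
```

```text
[367. 242.] [ 509.  -143.3] [57. 25.] -23.7
[245. 246.] [500.4 153.9] [56. 25.] 86.0
[351. 271.] [ 440.8 -103.6] [56. 25.] -45.4
[313. 275.] [429.1 -10.8] [57. 25.] 10.5
[265. 275.] [429.9 104.7] [57. 25.] -57.3
0.83 [236.3, 198.4, 254.1, 221.4]
0.67 [234.2, 242.3, 260.6, 252.3]
0.64 [212.0, 278.7, 226.5, 304.7]
```

View pics/crop.png

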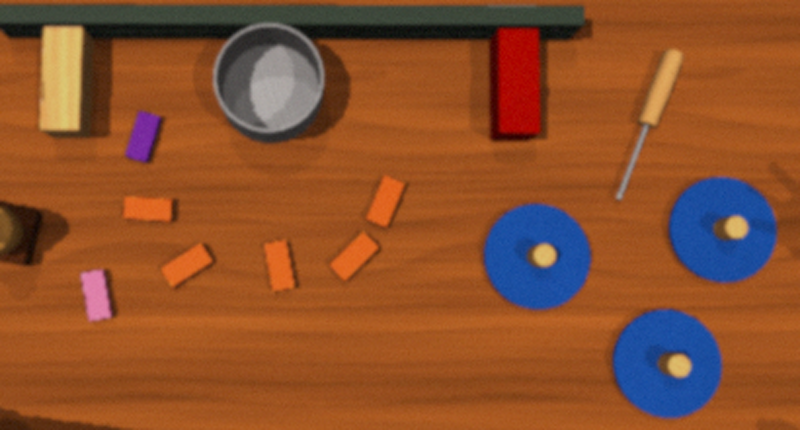

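View pics/side0.png

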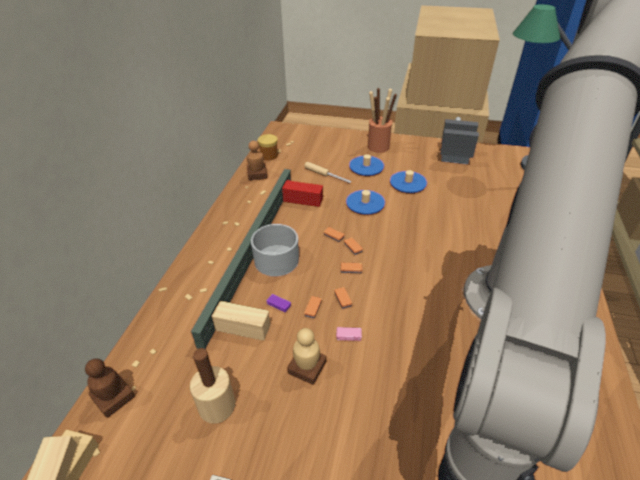

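The crop and the side view confirm five orange stones, and the left-most lid at top-view (445,270) as the one to use. The red stop is on the robot's right.

```bash
cat >> h.py <<'E'
def hull(pts3,C): return cv2.convexHull(np.array([proj(p,C) for p in pts3],np.float32))
def fit_tin(mask,C,x0):
    from scipy.optimize import minimize
    th=np.linspace(0,2*np.pi,40)
    def cost(v):
        P=[[v[0]/1000+.066*np.cos(t),v[1]/1000+.066*np.sin(t),z] for z in(0,.085) for t in th]
        m=np.zeros((480*4,640*4),np.uint8); cv2.fillConvexPoly(m,(hull(P,C)*4+1.5).astype(np.int32),1)
        M=np.kron(mask.astype(np.uint8),np.ones((4,4),np.uint8)); return (m!=M).sum()/16
    r=minimize(cost,x0,method="Nelder-Mead",options=dict(initial_simplex=[x0,[x0[0]+15,x0[1]],[x0[0],x0[1]+15]],xatol=.2)); return r.x,r.fun
def plan(x,y,z,psi,n,hold=None):
    """rows from the present pose to world mm x,y,z with jaw-axis yaw psi (deg)"""
    o=status.get_obs(); R0=rot(o["tool_rot"]); p=np.array(o["eef_pos"])
    c,s=np.cos(np.radians(psi)),np.sin(np.radians(psi)); Rt=np.array([[0,c,s],[0,s,-c],[-1,0,0.]])
    w=R.from_matrix(R0.T@Rt).as_rotvec(); d=(np.array([x,y,z])/1000-p)/n
    yaw=np.degrees(np.arctan2(R0[1,1],R0[0,1])); print("t",round(o["t"],2),"pos",np.round(p*1000,1),"yaw",round(yaw,1),"need n>=",int(np.ceil(max(np.linalg.norm(d)*n/.0417,np.abs(w).max()/.125))))
    Rc=R0; T=[]
    for i in range(n):
        T.append(np.round(Rc.T@d*100,2).tolist()); Rc=Rc@R.from_rotvec(w/n).as_matrix()
    for k in range(0,n,8): print(T[k:k+8])
    print("turn",np.round(w/n,3).tolist())
E
python3 - <<'E'
from h import *
im,C=shot("top")
m=eyes.masks_of("tin","top")[0]["region"]; print(fit_tin(m,C,[645.,0.]))
hsv=cv2.cvtColor(im,cv2.COLOR_RGB2HSV)
b=((hsv[...,0]>100)&(hsv[...,0]<125)&(hsv[...,1]>150)); b[:,475:]=0; b[:,:410]=0;
print(cv2.minEnclosingCircle(grid(b,.014,C).astype(np.float32)*1000))
g=eyes.masks_of("backboard","top")[0]["region"]; rows=[np.nonzero(g[:,c])[0] for c in (230,350,400)]
print([ (ray((c,r.min()),.072,C)[:2],ray((c,r.max()),.072,C)[:2]) for c,r in zip((230,350,400),rows)])
print(bot.tcp_to_tips)
plan(430,105,120,32.7,16)
E
```

```text
(array([649.71144972,  -1.37380589]), np.float64(101.0625))
((439.5876770019531, -328.20294189453125), 63.26919937133789)
[(array([0.74117346, 0.1828804 ]), array([0.7023217 , 0.18222019])), (array([ 0.73829138, -0.10119669]), array([ 0.69732495, -0.10081779])), (array([ 0.73710262, -0.21836909]), array([ 0.69626166, -0.21754912]))]
0.019
t 0.9 pos [181.9 650.  250.3] yaw 74.4 need n>= 15
[[0.81, -2.86, 2.41], [0.81, -2.75, 2.54], [0.81, -2.63, 2.66], [0.81, -2.51, 2.78], [0.81, -2.38, 2.89], [0.81, -2.25, 2.99], [0.81, -2.11, 3.09], [0.81, -1.96, 3.19]]
[[0.81, -1.82, 3.27], [0.81, -1.67, 3.35], [0.81, -1.51, 3.42], [0.81, -1.36, 3.49], [0.81, -1.2, 3.55], [0.81, -1.03, 3.6], [0.81, -0.87, 3.64], [0.81, -0.7, 3.68]]
turn [0.045, -0.0, 0.0]
```

{"fn": "apply_moves", "kwargs": {
  "travel": [
    [0.5,-2.86,2.41],
    [0.5,-2.75,2.54],
    [0.5,-2.63,2.66],
    [0.5,-2.51,2.78],
    [0.5,-2.38,2.89],
    [0.5,-2.25,2.99],
    [0.5,-2.11,3.09],
    [0.5,-1.96,3.19]
  ],
  "turn": [
    [0.045,0,0],
    [0.045,0,0],
    [0.045,0,0],
    [0.045,0,0],
    [0.045,0,0],
    [0.045,0,0],
    [0.045,0,0],
    [0.045,0,0]
  ],
  "grip": [0,0,0,0,0,0,0,0],
  "newtons": 60
}}

```text
t: 1.57
eef_pos: [0.3035, 0.3765, 0.2078]
tool_rot: [0.67, 0.224, 0.674, -0.217]
contact_force: [1.6, 0.1, -0.6]
gripper_width: 0.999
```

{"fn": "apply_moves", "kwargs": {
  "travel": [
    [1,-1.82,3.27],
    [1,-1.67,3.35],
    [1,-1.51,3.42],
    [1,-1.36,3.49],
    [1,-1.2,3.55],
    [1,-1.03,3.6],
    [1,-0.87,3.64],
    [1,-0.7,3.68]
  ],
  "turn": [
    [0.045,0,0],
    [0.045,0,0],
    [0.045,0,0],
    [0.045,0,0],
    [0.045,0,0],
    [0.045,0,0],
    [0.045,0,0],
    [0.045,0,0]
  ],
  "grip": [0,0,0,0,0,0,0,0]
}}

```text
t: 2.23
eef_pos: [0.4326, 0.0929, 0.1249]
tool_rot: [0.618, 0.349, 0.62, -0.334]
contact_force: [0.2, 0.6, -0.3]
gripper_width: 1.001
```

```bash
cat > s.py <<'E'
import sys
from h import *
a=[float(v) for v in sys.argv[1:]]
im,C=shot("wrist","pics/w.png"); print("wrist"); [print(*s) for s in stones(im,C,amin=400)]
im,C=shot("top","pics/t.png"); print("top"); [print(*s) for s in stones(im,C,amin=40)]
if a: plan(*a[:4],int(a[4]))
E
python3 s.py 430 105 60 32.7 4
```

```text
wrist
[474. 213.] [499.7 153.8] [59. 27.] 85.8
[314. 211.] [417.7 113.6] [26. 16.] -58.5
top
[369. 238.] [ 519.6 -147.7] [34. 26.] -23.6
t 2.33 pos [433.2  88.3 124.2] yaw 31.6 need n>= 2
[[1.61, 0.13, -0.38], [1.61, 0.14, -0.38], [1.61, 0.14, -0.39], [1.61, 0.15, -0.39]]
turn [-0.005, -0.003, -0.004]
```

{"fn": "apply_moves", "kwargs": {
  "travel": [
    [2,0.2,-0.6],
    [2.5,0.2,-0.5],
    [2.5,0.15,-0.45],
    [1.5,0,0],
    [0.8,0,0],
    [0.4,0,0],
    [0,0,0]
  ],
  "turn": [
    [-0.02,-0.01,-0.01],
    [0,0,0],
    [0,0,0],
    [0,0,0],
    [0,0,0],
    [0,0,0],
    [0,0,0]
  ],
  "grip": [0,0,0,0,0,0,0]
}}

```text
t: 2.92
eef_pos: [0.4341, 0.1073, 0.0259]
tool_rot: [0.622, 0.343, 0.618, -0.336]
contact_force: [-0.3, -1.0, 0.2]
gripper_width: 1.005
```

```bash
python3 -c "
from h import *
plan(430,105,21,32.7,2)"
```

```text
t 2.92 pos [434.1 107.3  25.9] yaw 32.6 need n>= 1
[[0.24, -0.24, -0.01], [0.25, -0.24, -0.02]]
turn [-0.001, -0.0, -0.006]
```

{"fn": "apply_moves", "kwargs": {
  "travel": [
    [0.3,-0.4,0],
    [0.2,0,0],
    [0,0,0],
    [0,0,0],
    [0,0,0],
    [0,0,0],
    [0,0,0],
    [0,0,0]
  ],
  "turn": [
    [0,0,0],
    [0,0,0],
    [0,0,0],
    [0,0,0],
    [0,0,0],
    [0,0,0],
    [0,0,0],
    [0,0,0]
  ],
  "grip": [0,1,1,1,1,1,1,1],
  "newtons": 60
}}

```text
t: 3.58
eef_pos: [0.4329, 0.1061, 0.0245]
tool_rot: [0.624, 0.345, 0.617, -0.333]
contact_force: [-0.5, 0.1, -0.9]
gripper_width: 0.31
```

{"fn": "apply_moves", "kwargs": {
  "travel": [
    [0,0,0],
    [-1,0,0],
    [-2,0,0],
    [-3,0,0],
    [-3,0,0],
    [-2,0,0],
    [-1,0,0],
    [0,0,0]
  ],
  "turn": [
    [0,0,0],
    [0,0,0],
    [0,0,0],
    [0,0,0],
    [0,0,0],
    [0,0,0],
    [0,0,0],
    [0,0,0]
  ],
  "grip": [1,1,1,1,1,1,1,1]
}}

```text
t: 4.25
eef_pos: [0.4296, 0.1035, 0.1519]
tool_rot: [0.622, 0.345, 0.618, -0.335]
contact_force: [0.3, 0.3, -1.3]
gripper_width: 0.302
```

```bash
python3 -c "
from h import *
plan(650,18,165,0,8);shot('wrist','pics/w1.png')"
```

```text
t 4.25 pos [429.6 103.5 151.9] yaw 32.5 need n>= 6
[[-0.14, 1.75, 2.38], [-0.14, 1.92, 2.25], [-0.14, 2.07, 2.11], [-0.15, 2.21, 1.96], [-0.15, 2.35, 1.8], [-0.15, 2.47, 1.63], [-0.16, 2.58, 1.45], [-0.16, 2.67, 1.26]]
turn [0.071, -0.001, -0.002]
```

View pics/w1.png

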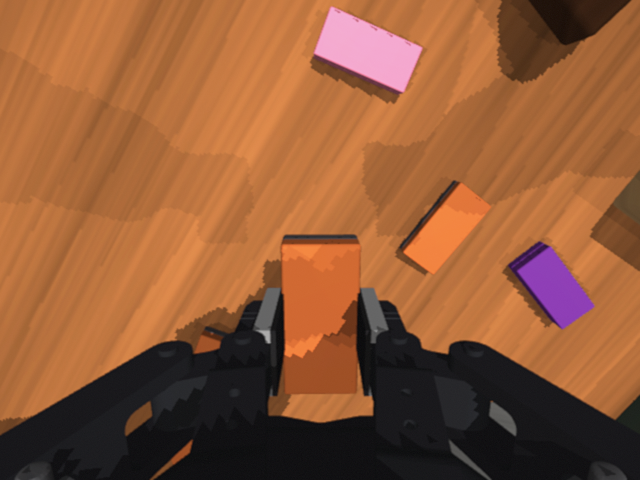

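The wrist view shows the stone gripped squarely at (320,315). I'll carry it to the tin.

{"fn": "apply_moves", "kwargs": {
  "travel": [
    [0,1.6,2.3],
    [0,1.8,2.2],
    [0,2,2.1],
    [0,2.1,1.9],
    [0,2.2,1.8],
    [0,2.2,1.7],
    [0,2,1.6],
    [0,1.2,1]
  ],
  "turn": [
    [0.071,0,0],
    [0.071,0,0],
    [0.071,0,0],
    [0.071,0,0],
    [0.071,0,0],
    [0.071,0,0],
    [0.071,0,0],
    [0.07,0,0]
  ],
  "grip": [1,1,1,1,1,1,1,1]
}}

```text
t: 4.97
eef_pos: [0.6191, 0.0136, 0.1425]
tool_rot: [0.493, 0.505, 0.5, -0.502]
contact_force: [-1.1, 0.1, -0.3]
gripper_width: 0.302
```

```bash
python3 -c "
from h import *
im,C=shot('wrist','pics/w2.png');
plan(632,-1.4,62,0,5)
for r in eyes.masks_of('tin','wrist')[:2]: print(r['score'],r['rect'])
print(proj([.650,-.0014,.085],C),proj([.650,.0646,.085],C),proj([.650,-.0674,.085],C))"
```

```text
t 5.02 pos [620.4  11.5 142.4] yaw -1.2 need n>= 2
[[1.6, 0.24, 0.26], [1.61, 0.24, 0.26], [1.61, 0.24, 0.26], [1.61, 0.23, 0.26], [1.61, 0.23, 0.26]]
turn [-0.004, -0.001, 0.001]
0.93 [252.6, 160.5, 518.5, 415.0]
0.28 [85.5, 0.1, 149.6, 66.9]
[386.78109578 305.75395303] [390.9278292  169.31958184] [383.28415632 420.80903092]
```

View pics/w2.png

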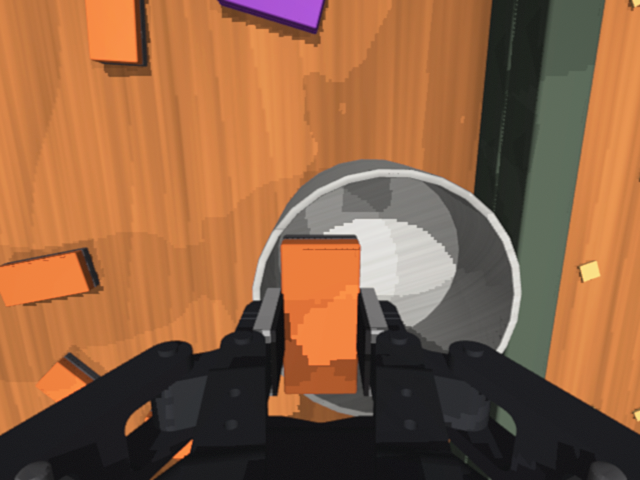

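The wrist view agrees with the fit: the tin rim is centred at (387,~300), so the tin is at (650,-1) mm. I'll lower and release.

{"fn": "apply_moves", "kwargs": {
  "travel": [
    [1,0.6,0.6],
    [1.8,0.5,0.6],
    [2.2,0.1,0.1],
    [1.8,0,0],
    [0.8,0,0],
    [0,0,0]
  ],
  "turn": [
    [-0.01,0,0],
    [-0.01,0,0],
    [0,0,0],
    [0,0,0],
    [0,0,0],
    [0,0,0]
  ],
  "grip": [1,1,1,1,1,1]
}}

```text
t: 5.57
eef_pos: [0.6265, 0.0013, 0.0593]
tool_rot: [0.499, 0.496, 0.508, -0.497]
contact_force: [2.3, -0.6, 14.3]
gripper_width: 0.31
```

```bash
python3 -c "
from h import *
plan(632,-1.4,62,0,2)"
```

```text
t 5.57 pos [626.5   1.3  59.3] yaw 0.8 need n>= 1
[[-0.14, 0.27, 0.14], [-0.14, 0.27, 0.14]]
turn [0.007, -0.004, 0.005]
```

There's 14 N of contact, probably a knuckle on the rim. I'll rise and re-centre, then release from a bit higher.

{"fn": "apply_moves", "kwargs": {
  "travel": [
    [-1.2,0,0],
    [-1,0.4,0.2],
    [-0.5,0.3,0.1],
    [0,0,0],
    [0,0,0]
  ],
  "turn": [
    [0,0,0],
    [0,0,0],
    [0,0,0],
    [0,0,0],
    [0,0,0]
  ],
  "grip": [1,1,1,1,1]
}}

```text
t: 5.98
eef_pos: [0.633, -0.0005, 0.089]
tool_rot: [0.499, 0.495, 0.51, -0.496]
contact_force: [-0.7, 0.9, -0.8]
gripper_width: 0.306
```

```bash
python3 -c "
from h import *
im,C=shot('top');plan(634,-1.4,84,0,2);print(status.get_obs()['contact_force'])
print(fit_tin(eyes.masks_of('tin','top')[0]['region'],C,[650,-1.4]))"
```

```text
t 6.03 pos [ 6.332e+02 -5.000e-01  8.910e+01] yaw 1.0 need n>= 1
[[0.25, 0.04, 0.05], [0.25, 0.04, 0.05]]
turn [0.009, -0.005, 0.006]
[-0.17248925  0.4309952  -0.52819122]
(array([623.74473572, -35.50327911]), np.float64(2113.3125))
```

{"fn": "apply_moves", "kwargs": {
  "travel": [
    [0.3,0,0],
    [0,0,0],
    [0,0,0],
    [0,0,0],
    [-2,0,0],
    [-3,0,0],
    [-2,0,0],
    [0,0,0]
  ],
  "turn": [
    [0,0,0],
    [0,0,0],
    [0,0,0],
    [0,0,0],
    [0,0,0],
    [0,0,0],
    [0,0,0],
    [0,0,0]
  ],
  "grip": [1,0.5,0.5,0.5,0.5,0.5,0.5,0.3]
}}

```text
t: 6.75
eef_pos: [0.631, -0.001, 0.1541]
tool_rot: [0.497, 0.492, 0.512, -0.499]
contact_force: [0.9, 0.0, 0.2]
gripper_width: 0.627
```

```bash
python3 s.py 500 154 100 -4 7; python3 -c "
import cv2;im=cv2.imread('pics/w.png');cv2.imwrite('pics/w3.png',im)"
```

```text
wrist
top
[316. 193.] [631.1 -18.4] [20. 17.] -0.4
[367. 242.] [ 509.  -143.2] [59. 26.] -23.6
[351. 270.] [ 440.8 -103.6] [56. 25.] -45.3
[312. 275.] [428.8 -10.1] [59. 26.] 10.5
[463. 303.] [ 361.7 -367.5] [68.  7.] 90.0
t 6.85 pos [ 6.293e+02 -6.000e-01  1.511e+02] yaw 1.1 need n>= 5
[[0.79, -1.79, -2.24], [0.78, -1.82, -2.21], [0.78, -1.85, -2.19], [0.77, -1.88, -2.17], [0.76, -1.91, -2.15], [0.75, -1.94, -2.12], [0.74, -1.97, -2.1]]
turn [0.013, -0.001, 0.004]
```

View pics/w3.png

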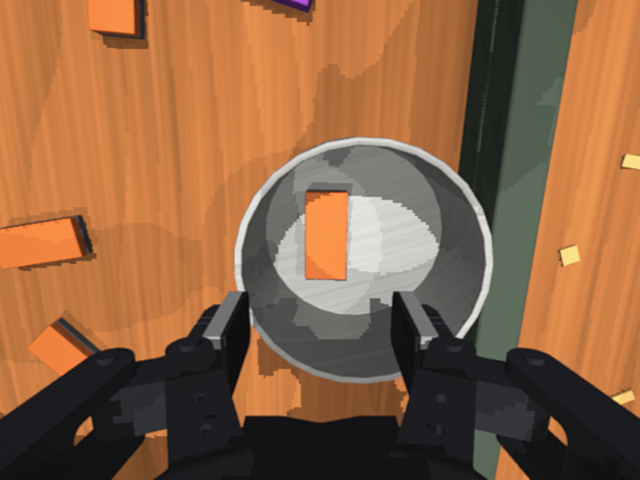

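The stone lies flat in the tin at (326,235). Next is stone B, at (500,154).

{"fn": "apply_moves", "kwargs": {
  "travel": [
    [0.2,-1.8,-2.2],
    [0.5,-1.8,-2.2],
    [0.7,-1.85,-2.2],
    [1,-1.9,-2.15],
    [1,-1.9,-2.1],
    [1,-1.9,-2.1],
    [0.5,-1.4,-1.6],
    [0,0,0]
  ],
  "turn": [
    [0.013,0,0],
    [0.013,0,0],
    [0.013,0,0],
    [0.013,0,0],
    [0.013,0,0],
    [0.013,0,0],
    [0.013,0,0],
    [0,0,0]
  ],
  "grip": [0,0,0,0,0,0,0,0]
}}

```text
t: 7.52
eef_pos: [0.4949, 0.1497, 0.0949]
tool_rot: [-0.47, -0.51, -0.488, 0.529]
contact_force: [-1.2, 0.4, 0.2]
gripper_width: 0.999
```

```bash
python3 s.py 500 154 23 -4 5
```

```text
wrist
top
[308. 193.] [6.3e+02 1.0e-01] [54. 22.] 89.6
[367. 242.] [ 509.  -143.2] [59. 26.] -23.6
[252. 247.] [500.5 138.9] [27. 26.] 84.1
[312. 276.] [428.4 -10.4] [60. 26.] 12.1
t 7.62 pos [497.9 146.5  96.2] yaw -4.8 need n>= 2
[[1.46, 0.08, -0.16], [1.46, 0.07, -0.16], [1.46, 0.06, -0.16], [1.46, 0.05, -0.16], [1.46, 0.04, -0.15]]
turn [-0.003, 0.001, 0.007]
```

{"fn": "apply_moves", "kwargs": {
  "travel": [
    [1.6,0.2,-0.5],
    [2,0.2,-0.3],
    [2,0,0],
    [1.2,0,0],
    [0.5,0,0],
    [0.1,0,0],
    [0,0,0],
    [0,0,0]
  ],
  "turn": [
    [-0.005,0,0.01],
    [-0.005,0,0.01],
    [0,0,0.01],
    [0,0,0],
    [0,0,0],
    [0,0,0],
    [0,0,0],
    [0,0,0]
  ],
  "grip": [0,0,0,0,0,0,0.5,1]
}}

```text
t: 8.28
eef_pos: [0.5102, 0.1445, 0.0203]
tool_rot: [0.482, 0.521, 0.475, -0.521]
contact_force: [-0.3, 0.1, -0.3]
gripper_width: 0.746
```

{"fn": "apply_moves", "kwargs": {
  "travel": [
    [0,0,0],
    [0,0,0],
    [0,0,0],
    [0,0,0],
    [0,0,0],
    [-2,0,0],
    [-3,0,0],
    [-2,0,0]
  ],
  "turn": [
    [0,0,0],
    [0,0,0],
    [0,0,0],
    [0,0,0],
    [0,0,0],
    [0,0,0],
    [0,0,0],
    [0,0,0]
  ],
  "grip": [1,1,1,1,1,1,1,1]
}}

```text
t: 8.95
eef_pos: [0.5085, 0.1441, 0.0918]
tool_rot: [-0.481, -0.52, -0.475, 0.522]
contact_force: [0.8, -0.3, -0.5]
gripper_width: 0.304
```

```bash
python3 s.py 664 -1.4 150 0 8
```

```text
wrist
[317. 275.] [506.7 134.8] [66. 42.] 85.4
top
[308. 193.] [6.3e+02 1.0e-01] [54. 22.] 89.6
[367. 242.] [ 509.  -143.2] [59. 26.] -23.6
[312. 276.] [428.4 -11. ] [59. 26.] 10.3
t 9.05 pos [510.2 144.8  93.1] yaw -4.9 need n>= 6
[[-0.68, 2.08, 1.66], [-0.69, 2.06, 1.68], [-0.69, 2.04, 1.7], [-0.69, 2.02, 1.73], [-0.7, 2.0, 1.75], [-0.7, 1.98, 1.77], [-0.7, 1.96, 1.79], [-0.71, 1.94, 1.81]]
turn [-0.011, 0.001, -0.001]
```

{"fn": "apply_moves", "kwargs": {
  "travel": [
    [-2,2,1.8],
    [-2,2,1.8],
    [-1.5,2,1.8],
    [-0.5,2,1.85],
    [0,2,1.85],
    [0,2,1.9],
    [0,1.8,1.9],
    [0,1.2,1.2]
  ],
  "turn": [
    [-0.011,0,0],
    [-0.011,0,0],
    [-0.011,0,0],
    [-0.011,0,0],
    [-0.011,0,0],
    [-0.011,0,0],
    [-0.011,0,0],
    [0,0,0]
  ],
  "grip": [1,1,1,1,1,1,1,1]
}}

```text
t: 9.72
eef_pos: [0.6542, -0.0001, 0.1516]
tool_rot: [0.504, 0.497, 0.502, -0.498]
contact_force: [0.4, 0.1, 0.3]
gripper_width: 0.307
```

```bash
python3 s.py 664 -8 86 0 4
```

```text
wrist
[302. 309.] [646.8 -60. ] [37. 30.] 0.6
top
[447. 122.] [ 804.8 -343. ] [91. 10.] 89.3
[ 94. 126.] [805.7 539.9] [59.  8.] 89.4
[312. 194.] [630.1  -7.4] [41. 21.] -85.6
[367. 242.] [ 509.  -143.3] [59. 27.] -23.6
[351. 270.] [ 440.8 -103.6] [56. 25.] -45.3
[312. 275.] [428.9 -10.1] [59. 26.] 10.5
[ 96. 304.] [359.9 510.3] [128.   7.] 90.0
[289. 304.] [360.8  42.2] [51. 10.] 90.0
[457. 304.] [ 360.5 -350.9] [149.   9.] 90.0
t 9.82 pos [654.3  -1.3 151.5] yaw 0.5 need n>= 2
[[1.64, 0.24, 0.16], [1.64, 0.24, 0.16], [1.64, 0.24, 0.16], [1.64, 0.24, 0.17]]
turn [0.002, 0.001, -0.0]
```

{"fn": "apply_moves", "kwargs": {
  "travel": [
    [1.5,0.5,0.3],
    [2,0.5,0.3],
    [1.6,0.1,0.1],
    [0.7,0,0],
    [0.3,0,0],
    [0,0,0],
    [0,0,0],
    [0,0,0]
  ],
  "turn": [
    [0,0,0],
    [0,0,0],
    [0,0,0],
    [0,0,0],
    [0,0,0],
    [0,0,0],
    [0,0,0],
    [0,0,0]
  ],
  "grip": [1,1,1,1,1,1,0.5,0.5]
}}

```text
t: 10.48
eef_pos: [0.6624, -0.0037, 0.0842]
tool_rot: [0.502, 0.496, 0.504, -0.498]
contact_force: [0.6, -0.2, 0.5]
gripper_width: 0.498
```

{"fn": "apply_moves", "kwargs": {
  "travel": [
    [0,0,0],
    [0,0,0],
    [-2,0,0],
    [-3,0,0],
    [-2,0,0],
    [0,0,0]
  ],
  "turn": [
    [0,0,0],
    [0,0,0],
    [0,0,0],
    [0,0,0],
    [0,0,0],
    [0,0,0]
  ],
  "grip": [0.5,0.5,0.5,0.5,0.4,0.3]
}}

```text
t: 10.98
eef_pos: [0.6633, -0.0029, 0.1596]
tool_rot: [0.503, 0.497, 0.503, -0.497]
contact_force: [0.8, -1.0, 1.0]
gripper_width: 0.697
```

```bash
python3 s.py 441 -104 110 44.6 8
```

```text
wrist
top
[442. 123.] [ 806.3 -329.5] [79.  8.] 89.4
[315. 181.] [659.9 -17.2] [23. 10.] -0.1
[311. 193.] [631.4  -6.2] [44. 22.] -83.2
[367. 242.] [ 508.5 -143.1] [58. 27.] -23.6
[351. 271.] [ 440.8 -103.6] [56. 25.] -45.3
[312. 275.] [429.2  -9.9] [58. 26.] 10.2
[ 80. 304.] [360.8 554.6] [54.  8.] -87.5
[104. 304.] [359.9 496.7] [56.  7.] 90.0
[293. 304.] [358.4  33.8] [72. 10.] 90.0
[457. 304.] [ 360.5 -353.2] [139.   9.] 90.0
t 11.08 pos [661.7  -2.5 156.3] yaw 0.7 need n>= 7
[[0.59, -2.77, 1.23], [0.59, -2.88, 0.96], [0.59, -2.96, 0.68], [0.59, -3.01, 0.4], [0.59, -3.03, 0.11], [0.59, -3.03, -0.18], [0.58, -3.0, -0.47], [0.58, -2.94, -0.76]]
turn [-0.096, -0.0, 0.001]
```

{"fn": "apply_moves", "kwargs": {
  "travel": [
    [0.3,-2.77,1.23],
    [0.3,-2.88,0.96],
    [0.5,-2.96,0.68],
    [0.7,-3.01,0.4],
    [0.8,-3.03,0.11],
    [0.8,-3.03,-0.18],
    [0.5,-3,-0.47],
    [0,-2.3,-0.6]
  ],
  "turn": [
    [-0.096,0,0],
    [-0.096,0,0],
    [-0.096,0,0],
    [-0.096,0,0],
    [-0.096,0,0],
    [-0.096,0,0],
    [-0.096,0,0],
    [-0.09,0,0]
  ],
  "grip": [0,0,0,0,0,0,0,0]
}}

```text
t: 11.75
eef_pos: [0.4393, -0.1019, 0.1093]
tool_rot: [0.654, 0.258, 0.661, -0.261]
contact_force: [-0.6, -0.5, -0.3]
gripper_width: 1.001
```

{"fn": "apply_moves", "kwargs": {
  "travel": [
    [0,0,0]
  ],
  "turn": [
    [0,0,0]
  ],
  "grip": [0]
}}

```text
t: 11.83
eef_pos: [0.433, -0.1039, 0.1079]
tool_rot: [0.652, 0.257, 0.664, -0.261]
contact_force: [-0.6, 0.2, 0.3]
gripper_width: 1.0
```

```bash
python3 s.py 441 -104 23 44.6 5
```

```text
wrist
[330. 250.] [ 439.7 -103.3] [59. 27.] -46.0
[364. 393.] [ 514.1 -145.7] [40. 27.] -23.3
top
[306. 189.] [643.4   3.3] [56. 52.] -83.2
[312. 276.] [428.9 -10.9] [57. 25.] 10.3
t 11.93 pos [ 437.6 -102.2  108.6] yaw 46.8 need n>= 3
[[1.71, 0.03, 0.09], [1.71, 0.03, 0.09], [1.71, 0.03, 0.08], [1.71, 0.03, 0.08], [1.71, 0.02, 0.08]]
turn [0.008, -0.002, 0.002]
```

{"fn": "apply_moves", "kwargs": {
  "travel": [
    [1.5,0.05,0.1],
    [2.2,0.05,0.1],
    [2.2,0,0.1],
    [1.5,0,0],
    [0.7,0,0],
    [0.3,0,0],
    [0,0,0],
    [0,0,0]
  ],
  "turn": [
    [0.02,0,0],
    [0.02,0,0],
    [0,0,0],
    [0,0,0],
    [0,0,0],
    [0,0,0],
    [0,0,0],
    [0,0,0]
  ],
  "grip": [0,0,0,0,0,0,0.5,1]
}}

```text
t: 12.6
eef_pos: [0.4518, -0.0986, 0.0209]
tool_rot: [0.651, 0.274, 0.653, -0.274]
contact_force: [1.1, -0.5, 1.0]
gripper_width: 0.75
```

{"fn": "apply_moves", "kwargs": {
  "travel": [
    [0,0,0],
    [0,0,0],
    [0,0,0],
    [0,0,0],
    [0,0,0],
    [-2,0,0],
    [-3,0,0],
    [-2,0,0]
  ],
  "turn": [
    [0,0,0],
    [0,0,0],
    [0,0,0],
    [0,0,0],
    [0,0,0],
    [0,0,0],
    [0,0,0],
    [0,0,0]
  ],
  "grip": [1,1,1,1,1,1,1,1]
}}

```text
t: 13.27
eef_pos: [0.451, -0.0984, 0.0931]
tool_rot: [0.65, 0.274, 0.653, -0.274]
contact_force: [1.6, 0.7, -0.1]
gripper_width: 0.31
```

```bash
python3 s.py 650 -15 150 90 8
```

```text
wrist
[318. 297.] [ 462.1 -110. ] [64. 42.] -44.4
top
[306. 189.] [643.4   2.8] [57. 52.] -83.2
[313. 275.] [429.1 -10.8] [58. 26.] 10.0
t 13.37 pos [452.9 -98.4  94.2] yaw 44.4 need n>= 7
[[-0.69, 2.49, 0.98], [-0.69, 2.38, 1.22], [-0.69, 2.25, 1.45], [-0.7, 2.09, 1.67], [-0.7, 1.92, 1.87], [-0.7, 1.72, 2.05], [-0.7, 1.51, 2.21], [-0.7, 1.28, 2.35]]
turn [-0.099, 0.0, -0.0]
```

{"fn": "apply_moves", "kwargs": {
  "travel": [
    [-2,2.49,0.98],
    [-2,2.38,1.22],
    [-1.5,2.25,1.45],
    [-0.5,2.09,1.67],
    [0,1.92,1.87],
    [0,1.72,2.05],
    [0,1.51,2.2],
    [0,1,1.8]
  ],
  "turn": [
    [-0.099,0,0],
    [-0.099,0,0],
    [-0.099,0,0],
    [-0.099,0,0],
    [-0.099,0,0],
    [-0.099,0,0],
    [-0.099,0,0],
    [-0.099,0,0]
  ],
  "grip": [1,1,1,1,1,1,1,1]
}}

```text
t: 14.03
eef_pos: [0.6433, -0.0134, 0.1517]
tool_rot: [0.705, -0.008, 0.709, 0.01]
contact_force: [1.0, 0.6, -0.6]
gripper_width: 0.305
```

{"fn": "apply_moves", "kwargs": {
  "travel": [
    [0,0,0]
  ],
  "turn": [
    [0,0,0]
  ],
  "grip": [1]
}}

```text
t: 14.12
eef_pos: [0.6465, -0.0103, 0.1506]
tool_rot: [0.705, -0.01, 0.709, 0.014]
contact_force: [0.3, -0.1, -0.6]
gripper_width: 0.309
```

```bash
python3 s.py 648 -16 88 90 4
```

```text
wrist
top
[367. 242.] [ 509.  -143.2] [59. 26.] -23.6
t 14.22 pos [642.9 -12.8 150.1] yaw 91.4 need n>= 2
[[1.55, -0.09, 0.14], [1.55, -0.09, 0.14], [1.55, -0.08, 0.13], [1.55, -0.08, 0.13]]
turn [0.006, -0.002, -0.001]
```

{"fn": "apply_moves", "kwargs": {
  "travel": [
    [1.5,-0.1,0.2],
    [2,-0.1,0.2],
    [1.5,0,0],
    [0.7,0,0],
    [0.3,0,0],
    [0,0,0],
    [0,0,0],
    [0,0,0]
  ],
  "turn": [
    [0.02,0,0],
    [0,0,0],
    [0,0,0],
    [0,0,0],
    [0,0,0],
    [0,0,0],
    [0,0,0],
    [0,0,0]
  ],
  "grip": [1,1,1,1,1,1,0.5,0.5]
}}

```text
t: 14.88
eef_pos: [0.6393, -0.0206, 0.0869]
tool_rot: [0.702, 0.005, 0.712, -0.004]
contact_force: [-0.1, 0.3, 0.4]
gripper_width: 0.495
```

{"fn": "apply_moves", "kwargs": {
  "travel": [
    [0,0,0],
    [0,0,0],
    [-2,0,0],
    [-3,0,0],
    [-2,0,0],
    [0,0,0]
  ],
  "turn": [
    [0,0,0],
    [0,0,0],
    [0,0,0],
    [0,0,0],
    [0,0,0],
    [0,0,0]
  ],
  "grip": [0.5,0.5,0.5,0.5,0.4,0.3]
}}

```text
t: 15.38
eef_pos: [0.6411, -0.0206, 0.1621]
tool_rot: [0.703, 0.005, 0.711, -0.004]
contact_force: [0.4, -0.7, 0.1]
gripper_width: 0.699
```

```bash
python3 s.py 509 -143 110 66.3 6; cp pics/w.png pics/w4.png
```

```text
wrist
top
[367. 242.] [ 509.1 -143.2] [59. 26.] -23.1
t 15.48 pos [639.5 -20.5 158.8] yaw 89.3 need n>= 5
[[0.85, -2.07, -2.14], [0.84, -2.21, -2.0], [0.83, -2.34, -1.85], [0.83, -2.46, -1.69], [0.82, -2.56, -1.52], [0.82, -2.66, -1.35]]
turn [0.067, -0.003, 0.0]
```

View pics/w4.png

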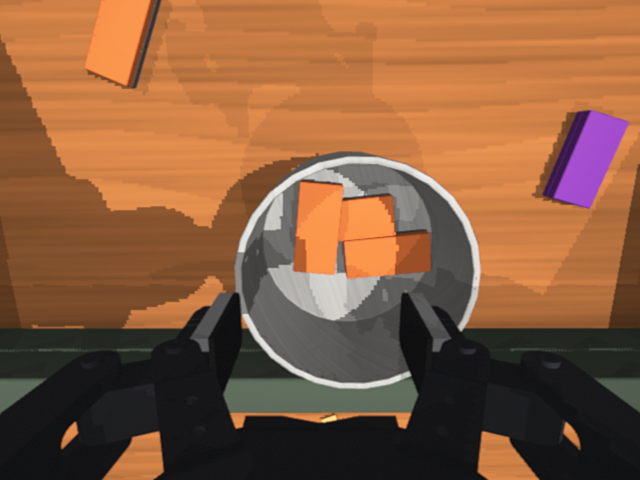

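Three stones now lie low in the tin, around (300–430, 180–275). Next is stone E.

{"fn": "apply_moves", "kwargs": {
  "travel": [
    [0.3,-2.07,-2.14],
    [0.3,-2.21,-2],
    [0.6,-2.34,-1.85],
    [0.9,-2.46,-1.69],
    [1.2,-2.56,-1.52],
    [1,-2,-1],
    [0,0,0]
  ],
  "turn": [
    [0.067,0,0],
    [0.067,0,0],
    [0.067,0,0],
    [0.067,0,0],
    [0.067,0,0],
    [0.067,0,0],
    [0,0,0]
  ],
  "grip": [0,0,0,0,0,0,0]
}}

```text
t: 16.07
eef_pos: [0.5054, -0.1379, 0.1093]
tool_rot: [0.683, 0.15, 0.699, -0.15]
contact_force: [-1.3, -0.4, -1.4]
gripper_width: 1.001
```

```bash
python3 s.py 509 -143 23 66.3 5
```

```text
wrist
[322. 270.] [ 512.9 -140.4] [29. 18.] -38.3
top
[310. 189.] [ 6.398e+02 -5.000e-01] [66. 58.] 83.6
[313. 276.] [429.2 -10.8] [60. 26.] 10.5
t 16.17 pos [ 509.6 -135.   110.8] yaw 65.9 need n>= 3
[[1.75, -0.15, 0.09], [1.76, -0.15, 0.08], [1.76, -0.15, 0.07], [1.76, -0.15, 0.07], [1.76, -0.15, 0.06]]
turn [-0.001, -0.004, 0.001]
```

{"fn": "apply_moves", "kwargs": {
  "travel": [
    [1.5,-0.3,0.1],
    [2.2,-0.4,0],
    [2.2,-0.3,-0.2],
    [1.5,-0.1,-0.2],
    [0.7,0,-0.1],
    [0.4,0,0],
    [0,0,0],
    [0,0,0]
  ],
  "turn": [
    [0,0,0],
    [0,0,0],
    [0,0,0],
    [0,0,0],
    [0,0,0],
    [0,0,0],
    [0,0,0],
    [0,0,0]
  ],
  "grip": [0,0,0,0,0,0,0.5,1]
}}

```text
t: 16.83
eef_pos: [0.5114, -0.1346, 0.0236]
tool_rot: [0.69, 0.143, 0.696, -0.138]
contact_force: [0.2, -0.3, 0.2]
gripper_width: 0.751
```

{"fn": "apply_moves", "kwargs": {
  "travel": [
    [0,0,0],
    [0,0,0],
    [0,0,0],
    [0,0,0],
    [0,0,0],
    [-2,0,0],
    [-3,0,0],
    [-2,0,0]
  ],
  "turn": [
    [0,0,0],
    [0,0,0],
    [0,0,0],
    [0,0,0],
    [0,0,0],
    [0,0,0],
    [0,0,0],
    [0,0,0]
  ],
  "grip": [1,1,1,1,1,1,1,1]
}}

```text
t: 17.5
eef_pos: [0.5115, -0.1344, 0.0954]
tool_rot: [0.689, 0.143, 0.697, -0.138]
contact_force: [-0.0, -0.5, -0.3]
gripper_width: 0.303
```

```bash
python3 s.py 650 22 150 90 8
```

```text
wrist
top
[310. 189.] [ 6.403e+02 -1.000e-01] [67. 56.] 80.6
[313. 276.] [428.5 -11. ] [59. 26.] 10.0
t 17.6 pos [ 513.4 -134.8   96.8] yaw 67.1 need n>= 6
[[-0.65, 2.47, 0.81], [-0.66, 2.43, 0.93], [-0.66, 2.38, 1.05], [-0.66, 2.32, 1.17], [-0.66, 2.26, 1.28], [-0.66, 2.19, 1.39], [-0.66, 2.12, 1.5], [-0.66, 2.04, 1.61]]
turn [-0.05, -0.001, -0.001]
```

{"fn": "apply_moves", "kwargs": {
  "travel": [
    [-2,2.47,0.81],
    [-2,2.43,0.93],
    [-1.5,2.38,1.05],
    [-0.5,2.32,1.17],
    [0,2.26,1.28],
    [0,2.19,1.39],
    [0,2,1.5],
    [0,1.3,1.2]
  ],
  "turn": [
    [-0.05,0,0],
    [-0.05,0,0],
    [-0.05,0,0],
    [-0.05,0,0],
    [-0.05,0,0],
    [-0.05,0,0],
    [-0.05,0,0],
    [-0.05,0,0]
  ],
  "grip": [1,1,1,1,1,1,1,1]
}}

```text
t: 18.27
eef_pos: [0.6446, 0.0155, 0.1554]
tool_rot: [0.703, 0.0, 0.711, 0.006]
contact_force: [0.0, 0.4, -0.5]
gripper_width: 0.302
```

{"fn": "apply_moves", "kwargs": {
  "travel": [
    [0,0,0]
  ],
  "turn": [
    [0,0,0]
  ],
  "grip": [1]
}}

```text
t: 18.35
eef_pos: [0.6465, 0.0201, 0.1543]
tool_rot: [0.704, -0.001, 0.71, 0.009]
contact_force: [0.9, 1.1, -0.7]
gripper_width: 0.302
```

```bash
python3 s.py 652 20 88 90 4
```

```text
wrist
top
t 18.45 pos [644.1  16.5 154. ] yaw 90.5 need n>= 2
[[1.65, 0.07, 0.22], [1.65, 0.07, 0.21], [1.65, 0.08, 0.21], [1.65, 0.08, 0.2]]
turn [0.002, -0.003, -0.002]
```

{"fn": "apply_moves", "kwargs": {
  "travel": [
    [1.5,0.1,0.5],
    [2,0.1,0.5],
    [1.7,0,0.3],
    [0.8,0,0],
    [0.4,0,0],
    [0,0,0],
    [0,0,0],
    [0,0,0]
  ],
  "turn": [
    [0,0,0],
    [0,0,0],
    [0,0,0],
    [0,0,0],
    [0,0,0],
    [0,0,0],
    [0,0,0],
    [0,0,0]
  ],
  "grip": [1,1,1,1,1,1,0.5,0.5]
}}

```text
t: 19.12
eef_pos: [0.651, 0.0083, 0.0869]
tool_rot: [0.701, 0.004, 0.713, -0.001]
contact_force: [-0.4, 0.1, 1.1]
gripper_width: 0.5
```

{"fn": "apply_moves", "kwargs": {
  "travel": [
    [0,0,0],
    [0,0,0],
    [-2,0,0],
    [-3,0,0],
    [-2,0,0],
    [0,0,0]
  ],
  "turn": [
    [0,0,0],
    [0,0,0],
    [0,0,0],
    [0,0,0],
    [0,0,0],
    [0,0,0]
  ],
  "grip": [0.5,0.5,0.5,0.5,0.4,0.3]
}}

```text
t: 19.62
eef_pos: [0.6528, 0.0079, 0.1626]
tool_rot: [0.702, 0.004, 0.712, -0.001]
contact_force: [1.1, -0.2, 0.4]
gripper_width: 0.699
```

```bash
python3 s.py 429 -11 110 100.3 7
```

```text
wrist
top
t 19.72 pos [651.2   8.  159.2] yaw 89.5 need n>= 6
[[0.76, -0.3, -3.16], [0.75, -0.21, -3.17], [0.74, -0.13, -3.17], [0.74, -0.04, -3.18], [0.73, 0.04, -3.18], [0.72, 0.13, -3.18], [0.71, 0.22, -3.18]]
turn [-0.027, -0.003, -0.001]
```

{"fn": "apply_moves", "kwargs": {
  "travel": [
    [0.3,-0.3,-3.16],
    [0.3,-0.2,-3.17],
    [0.5,-0.1,-3.17],
    [0.7,0,-3.18],
    [1,0,-3.18],
    [1,0.1,-3.18],
    [0.7,0.2,-2.5],
    [0,0,0]
  ],
  "turn": [
    [-0.027,0,0],
    [-0.027,0,0],
    [-0.027,0,0],
    [-0.027,0,0],
    [-0.027,0,0],
    [-0.027,0,0],
    [-0.027,0,0],
    [0,0,0]
  ],
  "grip": [0,0,0,0,0,0,0,0]
}}

```text
t: 20.38
eef_pos: [0.4203, -0.0109, 0.1084]
tool_rot: [0.694, -0.067, 0.714, 0.07]
contact_force: [-0.5, -1.3, 0.2]
gripper_width: 0.998
```

```bash
python3 s.py 429 -11 23 100.3 5; python3 -c "
import cv2,numpy as np
a=cv2.imread('pics/t.png')[140:260,240:390];b=cv2.imread('pics/w.png')
cv2.imwrite('pics/j.png',np.hstack([cv2.resize(a,(400,320),interpolation=cv2.INTER_CUBIC),cv2.resize(b,(400,320))]))"
```

```text
wrist
[307. 308.] [445.4  -7.8] [26. 24.] -79.1
top
[303. 185.] [653.9  14.9] [55. 35.] -0.0
[317. 191.] [636.8 -21.1] [56. 25.] -8.1
t 20.48 pos [426.  -10.1 109.9] yaw 101.0 need n>= 3
[[1.74, -0.04, 0.09], [1.74, -0.04, 0.08], [1.74, -0.04, 0.08], [1.74, -0.03, 0.07], [1.74, -0.03, 0.06]]
turn [0.003, -0.004, -0.001]
```

View pics/j.png

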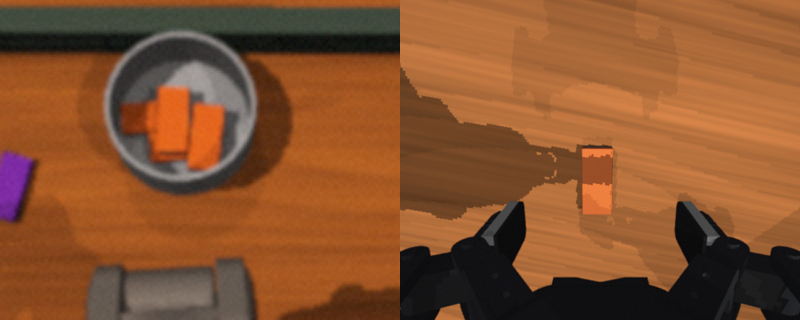

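Four stones are in the tin, and the fifth lies between the jaws.

{"fn": "apply_moves", "kwargs": {
  "travel": [
    [1.5,0,-0.1],
    [2.2,-0.1,-0.1],
    [2.2,0,-0.2],
    [1.5,0,-0.1],
    [0.7,0,0],
    [0.4,0,0],
    [0,0,0],
    [0,0,0]
  ],
  "turn": [
    [0,0,0],
    [0,0,0],
    [0,0,0],
    [0,0,0],
    [0,0,0],
    [0,0,0],
    [0,0,0],
    [0,0,0]
  ],
  "grip": [0,0,0,0,0,0,0.5,1]
}}

```text
t: 21.15
eef_pos: [0.4334, -0.0095, 0.0227]
tool_rot: [0.702, -0.066, 0.706, 0.07]
contact_force: [-0.4, 0.0, -0.4]
gripper_width: 0.746
```

{"fn": "apply_moves", "kwargs": {
  "travel": [
    [0,0,0],
    [0,0,0],
    [0,0,0],
    [0,0,0],
    [0,0,0],
    [-2,0,0],
    [-3,0,0],
    [-2,0,0]
  ],
  "turn": [
    [0,0,0],
    [0,0,0],
    [0,0,0],
    [0,0,0],
    [0,0,0],
    [0,0,0],
    [0,0,0],
    [0,0,0]
  ],
  "grip": [1,1,1,1,1,1,1,1]
}}

```text
t: 21.82
eef_pos: [0.4333, -0.0098, 0.0948]
tool_rot: [0.701, -0.066, 0.707, 0.07]
contact_force: [0.6, 0.3, -0.8]
gripper_width: 0.307
```

```bash
python3 s.py 668 0 160 0 14
```

```text
wrist
top
[303. 185.] [653.9  14.9] [55. 35.] -0.0
[317. 191.] [636.8 -20.8] [56. 25.] -8.7
t 21.92 pos [435.2  -9.6  96. ] yaw 101.0 need n>= 15
[[-0.46, -0.25, 1.64], [-0.46, -0.04, 1.66], [-0.46, 0.17, 1.65], [-0.46, 0.38, 1.62], [-0.46, 0.58, 1.56], [-0.46, 0.77, 1.48], [-0.46, 0.95, 1.37], [-0.46, 1.11, 1.24]]
[[-0.46, 1.26, 1.09], [-0.46, 1.39, 0.92], [-0.46, 1.49, 0.74], [-0.46, 1.57, 0.55], [-0.46, 1.63, 0.35], [-0.46, 1.66, 0.14]]
turn [0.126, -0.001, -0.0]
```

{"fn": "apply_moves", "kwargs": {
  "travel": [
    [-1.5,-0.25,1.64],
    [-1.5,-0.04,1.66],
    [-1.5,0.17,1.65],
    [-1,0.38,1.62],
    [-0.5,0.58,1.56],
    [0,0.77,1.48],
    [0,0.95,1.37],
    [0,1.11,1.24]
  ],
  "turn": [
    [0.124,0,0],
    [0.124,0,0],
    [0.124,0,0],
    [0.124,0,0],
    [0.124,0,0],
    [0.124,0,0],
    [0.124,0,0],
    [0.124,0,0]
  ],
  "grip": [1,1,1,1,1,1,1,1]
}}

```text
t: 22.58
eef_pos: [0.5669, -0.0045, 0.1536]
tool_rot: [0.645, 0.279, 0.654, -0.279]
contact_force: [-0.7, 0.7, -1.2]
gripper_width: 0.306
```

{"fn": "apply_moves", "kwargs": {
  "travel": [
    [0,1.26,1.09],
    [0,1.39,0.92],
    [0,1.49,0.74],
    [0,1.57,0.55],
    [0,1.63,0.35],
    [0,1.6,0.14],
    [0,0,0]
  ],
  "turn": [
    [0.124,0,0],
    [0.124,0,0],
    [0.124,0,0],
    [0.124,0,0],
    [0.124,0,0],
    [0.124,0,0],
    [0,0,0]
  ],
  "grip": [1,1,1,1,1,1,1]
}}

```text
t: 23.17
eef_pos: [0.6703, 0.0018, 0.1436]
tool_rot: [0.497, 0.495, 0.506, -0.502]
contact_force: [-0.6, 0.0, -1.0]
gripper_width: 0.306
```

```bash
python3 s.py 672 0 88 0 4
```

```text
wrist
[231. 287.] [611.4 -26.6] [29. 27.] 83.6
[297. 308.] [653.6 -51.7] [32. 21.] 89.0
top
[444. 123.] [ 805.  -328.2] [125.  10.] 89.3
[ 90. 126.] [805.9 557.7] [100.   8.] 89.4
[316. 190.] [635.8 -21.1] [51. 25.] -5.2
[304. 191.] [636.3   9.9] [25. 20.] 89.6
[ 98. 304.] [359.9 510.4] [148.  10.] 88.6
[284. 304.] [359.6  56.7] [108.  12.] 90.0
[454. 304.] [ 360.5 -343.7] [163.   9.] 90.0
t 23.27 pos [667.4   1.1 143.5] yaw 0.7 need n>= 2
[[1.38, 0.14, 0.03], [1.38, 0.13, 0.03], [1.39, 0.13, 0.03], [1.39, 0.12, 0.03]]
turn [0.003, -0.001, 0.005]
```

{"fn": "apply_moves", "kwargs": {
  "travel": [
    [1.5,0.3,0],
    [1.8,0.3,0],
    [1.2,0.1,0],
    [0.5,0,0],
    [0.3,0,0],
    [0,0,0],
    [0,0,0],
    [0,0,0]
  ],
  "turn": [
    [0,0,0.01],
    [0,0,0],
    [0,0,0],
    [0,0,0],
    [0,0,0],
    [0,0,0],
    [0,0,0],
    [0,0,0]
  ],
  "grip": [1,1,1,1,1,1,0.5,0.5]
}}

```text
t: 23.93
eef_pos: [0.6682, -0.0006, 0.0881]
tool_rot: [0.502, 0.492, 0.51, -0.497]
contact_force: [-0.2, -0.0, -0.7]
gripper_width: 0.494
```

{"fn": "apply_moves", "kwargs": {
  "travel": [
    [0,0,0],
    [0,0,0],
    [-2,0,0],
    [-3,0,0],
    [-3,0,0],
    [-1,0,0],
    [0,0,0]
  ],
  "turn": [
    [0,0,0],
    [0,0,0],
    [0,0,0],
    [0,0,0],
    [0,0,0],
    [0,0,0],
    [0,0,0]
  ],
  "grip": [0.5,0.5,0.5,0.5,0.4,0.3,0.2]
}}

```text
t: 24.52
eef_pos: [0.67, -0.001, 0.1839]
tool_rot: [0.503, 0.492, 0.51, -0.496]
contact_force: [0.6, 0.0, 0.0]
gripper_width: 0.794
```

```bash
python3 s.py 440 -328 190 0 12; cp pics/w.png pics/w5.png
```

```text
wrist
[243. 262.] [614.5 -25.4] [31. 29.] -6.6
top
[447. 122.] [ 805.3 -346.8] [88.  9.] -87.5
[314. 176.] [675. -16.] [23. 12.] -0.1
[316. 191.] [637.3 -21.1] [55. 25.] -7.1
[306. 191.] [637.5   6.2] [22. 22.] -0.4
[ 98. 304.] [361.1 507.8] [89.  5.] 90.0
[457. 303.] [ 361.7 -353.2] [139.   7.] 90.0
t 24.62 pos [669.   -0.9 181.6] yaw 1.4 need n>= 10
[[-0.05, -1.97, 2.68], [-0.05, -1.97, 2.68], [-0.05, -1.96, 2.69], [-0.06, -1.96, 2.69], [-0.06, -1.95, 2.69], [-0.06, -1.95, 2.7], [-0.06, -1.94, 2.7], [-0.06, -1.94, 2.71]]
[[-0.06, -1.93, 2.71], [-0.07, -1.93, 2.71], [-0.07, -1.92, 2.72], [-0.07, -1.91, 2.72]]
turn [0.002, -0.0, 0.001]
```

View pics/w5.png

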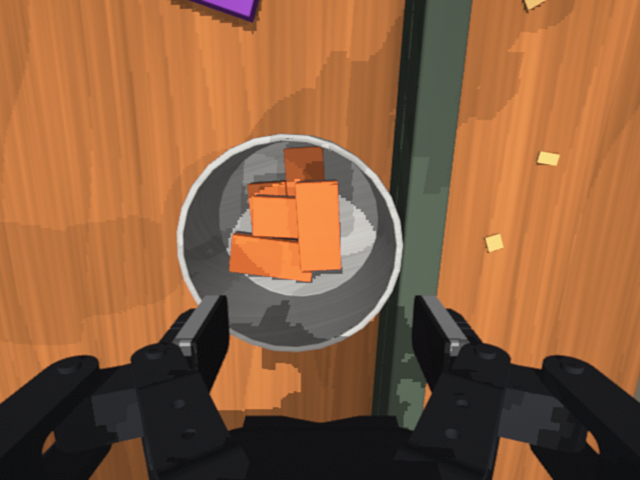

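All five stones lie low and spread out around (285,220), below the rim. Next is the lid.

{"fn": "apply_moves", "kwargs": {
  "travel": [
    [-0.5,-1.97,2.68],
    [0,-1.97,2.68],
    [0,-1.96,2.69],
    [0,-1.96,2.69],
    [0,-1.95,2.69],
    [0,-1.95,2.7],
    [0,-1.94,2.7],
    [0,-1.94,2.71]
  ],
  "turn": [
    [0,0,0],
    [0,0,0],
    [0,0,0],
    [0,0,0],
    [0,0,0],
    [0,0,0],
    [0,0,0],
    [0,0,0]
  ],
  "grip": [0,0,0,0,0,0,0,0]
}}

```text
t: 25.28
eef_pos: [0.512, -0.2156, 0.1745]
tool_rot: [0.502, 0.483, 0.521, -0.494]
contact_force: [-0.4, 0.2, 0.6]
gripper_width: 0.996
```

{"fn": "apply_moves", "kwargs": {
  "travel": [
    [0,-1.93,2.71],
    [0,-1.9,2.71],
    [0,-1.6,2.2],
    [0,-1,1.5],
    [0,0,0]
  ],
  "turn": [
    [0,0,0],
    [0,0,0],
    [0,0,0],
    [0,0,0],
    [0,0,0]
  ],
  "grip": [0,0,0,0,0]
}}

```text
t: 25.7
eef_pos: [0.438, -0.3177, 0.1687]
tool_rot: [0.495, 0.483, 0.522, -0.499]
contact_force: [-0.3, -0.1, 0.0]
gripper_width: 0.995
```

```bash
cat >> h.py <<'E'
def lid(im,C,z,near):
    hsv=cv2.cvtColor(im,cv2.COLOR_RGB2HSV); b=((hsv[...,0]>100)&(hsv[...,0]<125)&(hsv[...,1]>150)).astype(np.uint8)
    n,l,st,ce=cv2.connectedComponentsWithStats(b)
    for i in range(1,n):
        if st[i,4]<300: continue
        print("lid",st[i].tolist(),cv2.minEnclosingCircle(cv2.convexHull(grid(l==i,z,C).astype(np.float32)*1000)))
E
python3 - <<'E'
from h import *
im,C=shot("wrist","pics/w6.png"); lid(im,C,.014,None)
kn=eyes.masks_of("lid_knob","wrist")[0]; print(kn["rect"],proj([.4395,-.328,.05],C),proj([.4395,-.328,.014],C))
im,C=shot("top","pics/t6.png"); print(fit_tin(eyes.masks_of('tin','top')[0]['region'],C,[650,-1.4]));lid(im,C,.014,None)
plan(439.5,-328,80,0,5)
E
```

```text
lid [245, 157, 177, 171, 21879] ((439.2339172363281, -328.6708984375), 64.2347412109375)
lid [180, 355, 66, 83, 3303] ((342.795654296875, -460.05615234375), 38.306480407714844)
[179.1, 357.2, 247.7, 435.1] [331.9223956  260.93149063] [332.6584031 246.1761368]
(array([647.93564116,  -1.87967201]), np.float64(1020.1875))
lid [419, 245, 40, 53, 1389] ((439.55535888671875, -326.7122497558594), 62.653099060058594)
lid [507, 306, 32, 47, 742] ((301.7222595214844, -496.60369873046875), 59.418182373046875)
t 25.9 pos [ 442.5 -312.8  168.9] yaw 2.5 need n>= 3
[[1.78, -0.0, 0.33], [1.78, -0.01, 0.32], [1.78, -0.03, 0.32], [1.78, -0.04, 0.31], [1.78, -0.05, 0.31]]
turn [0.009, -0.002, 0.008]
```

View pics/w6.png

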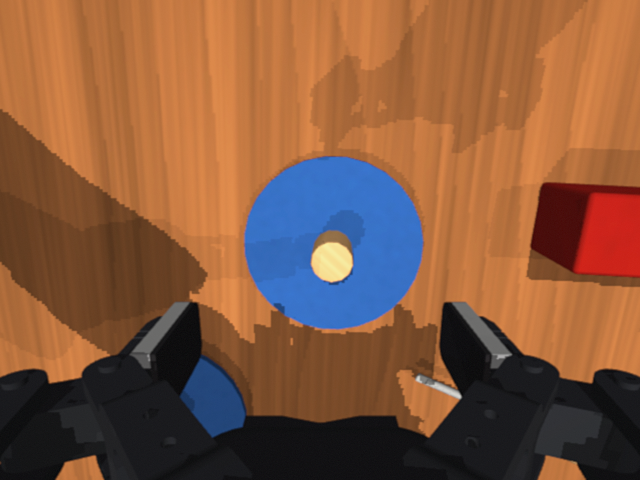

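The lid is at (334,243) with its knob at (332,261), which matches world (439,-328). I'll descend in two steps.

{"fn": "apply_moves", "kwargs": {
  "travel": [
    [1.5,0,0.4],
    [2,0,0.4],
    [2,0,0.4],
    [1.5,0,0.2],
    [0.8,0,0.1],
    [0,0,0],
    [0,0,0]
  ],
  "turn": [
    [0.015,0,0.01],
    [0.015,0,0.01],
    [0.015,0,0.01],
    [0,0,0.01],
    [0,0,0],
    [0,0,0],
    [0,0,0]
  ],
  "grip": [0,0,0,0,0,0,0]
}}

```text
t: 26.48
eef_pos: [0.4509, -0.3164, 0.0862]
tool_rot: [0.501, 0.5, 0.507, -0.491]
contact_force: [-0.2, 0.3, 0.4]
gripper_width: 1.005
```

```bash
python3 -c "
from h import *
plan(439.5,-328.5,39,0,4)"
```

```text
t 26.48 pos [ 450.9 -316.4   86.2] yaw 1.0 need n>= 2
[[1.17, -0.29, 0.32], [1.18, -0.29, 0.31], [1.18, -0.29, 0.31], [1.18, -0.29, 0.31]]
turn [0.004, -0.004, -0.001]
```

{"fn": "apply_moves", "kwargs": {
  "travel": [
    [0.3,-0.6,0.6],
    [0.6,-0.5,0.5],
    [0.9,-0.3,0.3],
    [0.9,-0.2,0.1],
    [0.7,-0.1,0],
    [0.4,0,0],
    [0,0,0]
  ],
  "turn": [
    [0.008,-0.008,0],
    [0.008,-0.008,0],
    [0,0,0],
    [0,0,0],
    [0,0,0],
    [0,0,0],
    [0,0,0]
  ],
  "grip": [0,0,0,0,0,0,0]
}}

```text
t: 27.07
eef_pos: [0.4349, -0.3328, 0.0467]
tool_rot: [0.503, 0.5, 0.498, -0.499]
contact_force: [-0.0, 0.7, -0.2]
gripper_width: 0.998
```

```bash
python3 -c "
from h import *
plan(439.5,-328.5,38,0,3)"
```

```text
t 27.07 pos [ 434.9 -332.8   46.7] yaw 0.1 need n>= 1
[[0.29, 0.15, -0.15], [0.29, 0.15, -0.15], [0.29, 0.15, -0.15]]
turn [0.0, 0.001, -0.002]
```

{"fn": "apply_moves", "kwargs": {
  "travel": [
    [0.3,0.25,-0.25],
    [0.3,0.15,-0.15],
    [0.2,0,0],
    [0.1,0,0],
    [0,0,0]
  ],
  "turn": [
    [0,0,0],
    [0,0,0],
    [0,0,0],
    [0,0,0],
    [0,0,0]
  ],
  "grip": [0,0,0,0,0]
}}

```text
t: 27.48
eef_pos: [0.4401, -0.3282, 0.0367]
tool_rot: [0.503, 0.5, 0.498, -0.499]
contact_force: [0.3, 0.1, -0.4]
gripper_width: 0.998
```

```bash
python3 -c "
from h import *
plan(439.5,-328.5,38,0,2)"
```

```text
t 27.48 pos [ 440.1 -328.2   36.7] yaw 0.1 need n>= 1
[[-0.07, -0.03, 0.01], [-0.07, -0.03, 0.01]]
turn [0.001, 0.002, -0.003]
```

{"fn": "apply_moves", "kwargs": {
  "travel": [
    [-0.1,0,0],
    [0,0,0],
    [0,0,0],
    [0,0,0],
    [0,0,0],
    [0,0,0],
    [0,0,0],
    [0,0,0]
  ],
  "turn": [
    [0,0,0],
    [0,0,0],
    [0,0,0],
    [0,0,0],
    [0,0,0],
    [0,0,0],
    [0,0,0],
    [0,0,0]
  ],
  "grip": [0.5,1,1,1,1,1,1,1],
  "newtons": 90
}}

```text
t: 28.15
eef_pos: [0.4406, -0.3285, 0.0389]
tool_rot: [0.504, 0.501, 0.498, -0.498]
contact_force: [-0.4, 0.5, -1.0]
gripper_width: 0.303
```

{"fn": "apply_moves", "kwargs": {
  "travel": [
    [-0.5,0,0],
    [-1,0,0],
    [-2,0,0],
    [-2,0,0],
    [-2,0,0],
    [-2,0,0],
    [-2,0,0],
    [-1,0,0]
  ],
  "turn": [
    [0,0,0],
    [0,0,0],
    [0,0,0],
    [0,0,0],
    [0,0,0],
    [0,0,0],
    [0,0,0],
    [0,0,0]
  ],
  "grip": [1,1,1,1,1,1,1,1]
}}

```text
t: 28.82
eef_pos: [0.4368, -0.3272, 0.1704]
tool_rot: [0.501, 0.5, 0.499, -0.5]
contact_force: [0.0, -0.6, -1.1]
gripper_width: 0.304
```

```bash
python3 - <<'E'
from h import *
plan(640,-1.5,170,0,14)
im,C=shot("wrist","pics/w7.png")
im,C=shot("top","pics/t7.png"); print(fit_tin(eyes.masks_of('tin','top')[0]['region'],C,[650,-1.4]))
print([(s[0],s[1]) for s in stones(im,C)])
E
```

```text
t 28.82 pos [ 436.8 -327.2  170.4] yaw 0.0 need n>= 10
[[0.0, 1.45, -2.33], [0.0, 1.45, -2.33], [0.0, 1.45, -2.33], [0.0, 1.45, -2.33], [0.0, 1.45, -2.33], [0.0, 1.45, -2.33], [0.0, 1.45, -2.33], [0.0, 1.45, -2.33]]
[[0.0, 1.45, -2.33], [0.0, 1.45, -2.33], [0.0, 1.45, -2.33], [0.0, 1.45, -2.33], [0.0, 1.45, -2.33], [0.0, 1.45, -2.33]]
turn [0.0, 0.0, -0.0]
(array([648.53035197,  -2.44407579]), np.float64(1052.9375))
[(array([305., 176.]), array([673.8,   6.7])), (array([316., 192.]), array([637.3, -21.1])), (array([304., 190.]), array([640.1,  11.1]))]
```

View pics/w7.png

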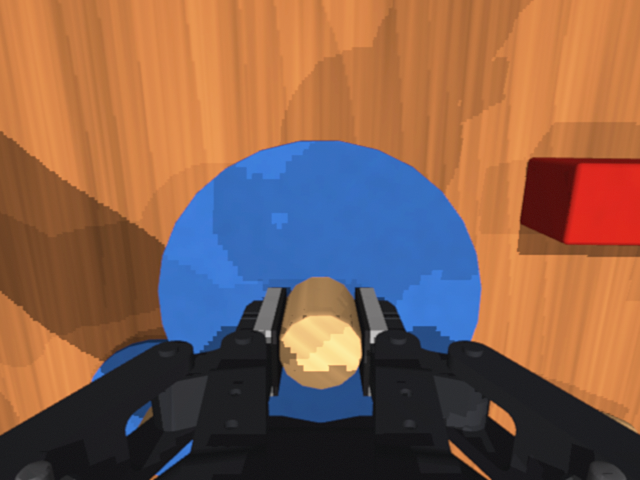

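The lid is held squarely by its knob at (321,330). I'll carry it to the tin.

{"fn": "apply_moves", "kwargs": {
  "travel": [
    [-0.3,1.45,-2.33],
    [-0.3,1.45,-2.33],
    [-0.2,1.45,-2.33],
    [0,1.45,-2.33],
    [0,1.45,-2.33],
    [0,1.45,-2.33],
    [0,1.45,-2.33],
    [0,1.45,-2.33]
  ],
  "turn": [
    [0,0,0],
    [0,0,0],
    [0,0,0],
    [0,0,0],
    [0,0,0],
    [0,0,0],
    [0,0,0],
    [0,0,0]
  ],
  "grip": [1,1,1,1,1,1,1,1]
}}

```text
t: 29.63
eef_pos: [0.547, -0.1374, 0.1653]
tool_rot: [-0.492, -0.499, -0.501, 0.508]
contact_force: [-0.3, -0.3, -0.9]
gripper_width: 0.298
```

{"fn": "apply_moves", "kwargs": {
  "travel": [
    [0,1.45,-2.33],
    [0,1.45,-2.33],
    [0,1.45,-2.33],
    [0,1.45,-2.33],
    [0,1.2,-2],
    [0,0.8,-1.2],
    [0,0,0]
  ],
  "turn": [
    [0,0,0],
    [0,0,0],
    [0,0,0],
    [0,0,0],
    [0,0,0],
    [0,0,0],
    [0,0,0]
  ],
  "grip": [1,1,1,1,1,1,1]
}}

```text
t: 30.22
eef_pos: [0.6257, 0.0027, 0.15]
tool_rot: [-0.489, -0.493, -0.509, 0.509]
contact_force: [0.2, 0.3, -1.5]
gripper_width: 0.305
```

```bash
python3 - <<'E'
from h import *
o=dict(eef_pos=np.array([.6695,-.001,.1828]),tool_rot=[0.503,0.492,0.51,-0.496])
C=cam("wrist",o); print([ray(p,.085,C)[:2].round(4) for p in ((290.5,242.5),(178,242),(403,242),(290,134),(290,351))])
plan(649,-2,150,0,4)
im,C=shot("wrist","pics/w8.png")
E
```

```text
[array([0.6499, 0.0048]), array([0.585 , 0.0033]), array([0.7144, 0.0069]), array([0.6493, 0.0651]), array([ 0.6501, -0.0649])]
t 30.22 pos [625.7   2.7 150. ] yaw -0.2 need n>= 1
[[-0.02, 0.58, 0.12], [-0.02, 0.58, 0.12], [-0.01, 0.58, 0.12], [-0.01, 0.58, 0.12]]
turn [-0.001, -0.001, 0.009]
```

View pics/w8.png

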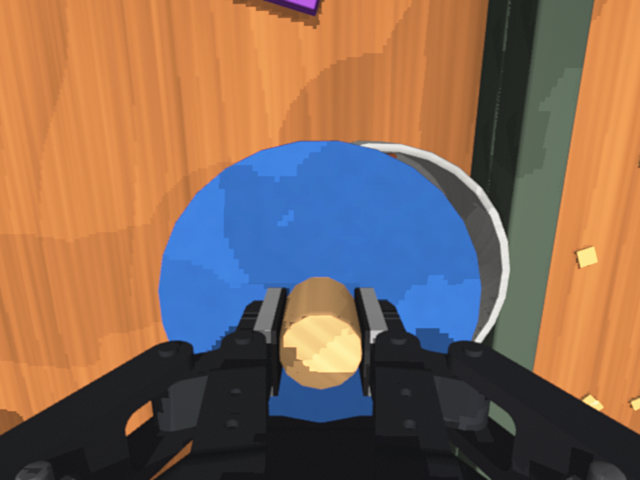

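{"fn": "apply_moves", "kwargs": {
  "travel": [
    [0,0.8,0.1],
    [0,0.8,0.1],
    [0.3,0.6,0.1],
    [0.4,0.3,0],
    [0.3,0,0],
    [0,0,0],
    [0,0,0]
  ],
  "turn": [
    [0,0,0.01],
    [0,0,0.01],
    [0,0,0.01],
    [0,0,0.005],
    [0,0,0],
    [0,0,0],
    [0,0,0]
  ],
  "grip": [1,1,1,1,1,1,1]
}}

```text
t: 30.85
eef_pos: [0.6484, -0.0127, 0.137]
tool_rot: [-0.496, -0.503, -0.496, 0.505]
contact_force: [-0.0, 0.3, -1.5]
gripper_width: 0.303
```

```bash
python3 -c "
from h import *
plan(650,-0.5,128,0,2)"
```

```text
t 30.85 pos [648.4 -12.7 137. ] yaw -1.0 need n>= 1
[[0.45, 0.07, -0.61], [0.45, 0.07, -0.61]]
turn [-0.009, 0.001, 0.001]
```

{"fn": "apply_moves", "kwargs": {
  "travel": [
    [0.1,0.1,-0.6],
    [0.2,0.05,-0.5],
    [0.2,0,-0.15],
    [0.1,0,0],
    [0,0,0],
    [0,0,0]
  ],
  "turn": [
    [-0.01,0,0],
    [-0.008,0,0],
    [0,0,0],
    [0,0,0],
    [0,0,0],
    [0,0,0]
  ],
  "grip": [1,1,1,1,1,1]
}}

```text
t: 31.35
eef_pos: [0.6498, 0.0019, 0.1306]
tool_rot: [0.501, 0.498, 0.501, -0.5]
contact_force: [-0.5, 1.0, -0.9]
gripper_width: 0.301
```

```bash
python3 -c "
from h import *
plan(650,-0.5,126,0,2)
im,C=shot('wrist','pics/w9.png')"
```

```text
t 31.35 pos [649.8   1.9 130.6] yaw 0.2 need n>= 1
[[0.23, 0.01, 0.12], [0.23, 0.01, 0.12]]
turn [0.002, 0.001, 0.001]
```

View pics/w9.png

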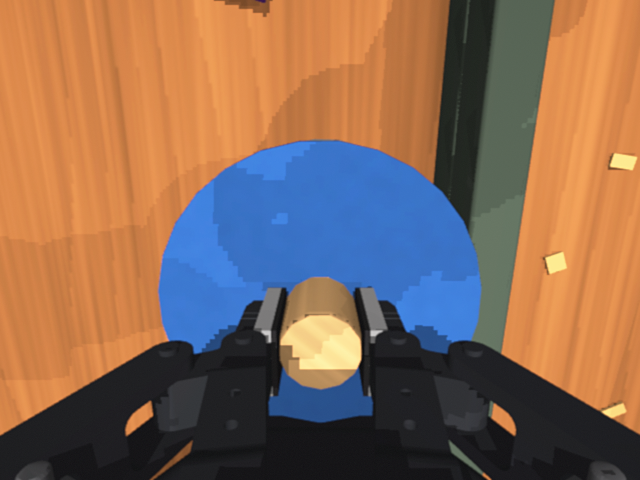

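The lid covers the tin completely and is centred, so I'll lower it gently.

{"fn": "apply_moves", "kwargs": {
  "travel": [
    [0.3,0,0.15],
    [0.4,0,0.1],
    [0.4,0,0],
    [0.3,0,0],
    [0.2,0,0],
    [0,0,0]
  ],
  "turn": [
    [0,0,0],
    [0,0,0],
    [0,0,0],
    [0,0,0],
    [0,0,0],
    [0,0,0]
  ],
  "grip": [1,1,1,1,1,1]
}}

```text
t: 31.9
eef_pos: [0.6504, -0.0014, 0.1163]
tool_rot: [0.5, 0.499, 0.501, -0.499]
contact_force: [-0.1, 0.2, -1.2]
gripper_width: 0.302
```

```bash
python3 -c "
from h import *
plan(650,-0.5,115.5,0,2); print(status.get_obs()['contact_force'])"
```

```text
t 31.9 pos [650.4  -1.4 116.3] yaw 0.2 need n>= 1
[[0.04, -0.02, -0.05], [0.04, -0.02, -0.05]]
turn [0.001, -0.0, 0.0]
[-0.11917963  0.19388771 -1.20397457]
```

Gap-free and level: the TCP is at 116.3 mm against 115.5 expected, with only ~1 N of force. I'll release.

{"fn": "apply_moves", "kwargs": {
  "travel": [
    [0,0,0],
    [0,0,0],
    [0,0,0],
    [0,0,0],
    [0,0,0],
    [-1,0,0],
    [-2,0,0],
    [-2,0,0]
  ],
  "turn": [
    [0,0,0],
    [0,0,0],
    [0,0,0],
    [0,0,0],
    [0,0,0],
    [0,0,0],
    [0,0,0],
    [0,0,0]
  ],
  "grip": [0.5,0.5,0.5,0.4,0.3,0.3,0.3,0.3]
}}

```text
t: 32.57
eef_pos: [0.6474, -0.0018, 0.1632]
tool_rot: [0.498, 0.497, 0.503, -0.502]
contact_force: [0.8, 0.2, -0.5]
gripper_width: 0.694
```

{"fn": "apply_moves", "kwargs": {
  "travel": [
    [-2,0,0],
    [-1.5,0,0],
    [-0.5,0,0],
    [0,0,0]
  ],
  "turn": [
    [0,0,0],
    [0,0,0],
    [0,0,0],
    [0,0,0]
  ],
  "grip": [0.3,0.3,0.3,0.3]
}}

```text
t: 32.9
eef_pos: [0.6498, -0.0024, 0.2113]
tool_rot: [0.5, 0.499, 0.501, -0.501]
contact_force: [-0.0, 0.6, -0.8]
gripper_width: 0.701
```

```bash
cat >> h.py <<'E'
def discs(n,z,f=None):
    im,C=shot(n,f); lid(im,C,z,None); return im,C
E
python3 - <<'E'
from h import *
im,C=discs("wrist",.091,"pics/w10.png"); o=status.get_obs(); k=eyes.masks_of("lid_knob","wrist")
print("knob px expected if knob at disc centre:")
hsv=cv2.cvtColor(im,cv2.COLOR_RGB2HSV)
print(proj([.650,-.001,.127],C),proj([.650,-.001,.091],C))
im,C=discs("top",.091,"pics/t10.png")
for th in ("stop","plain_block"):
    r=eyes.masks_of(th,"top")[0]; L,T,Rr,B=r["rect"]; print(th,r["rect"],[ray((c,(T+B)/2),z,C)[:2].round(4).tolist() for c in (L,Rr) for z in (0,.06)])
plan(630,125,180,0,5)
E
```

```text
lid [220, 137, 204, 197, 28815] ((649.2218627929688, -2.1606953144073486), 64.66585540771484)
knob px expected if knob at disc centre:
[323.2371785  257.19344329] [322.99503861 240.16564522]
lid [302, 154, 34, 53, 1056] ((646.7855834960938, -13.415268898010254), 63.90227508544922)
lid [513, 232, 54, 52, 1986] ((467.0502624511719, -520.590576171875), 59.17466354370117)
lid [485, 299, 54, 54, 2076] ((315.83843994140625, -451.40228271484375), 58.982418060302734)
stop [419.3, 152.7, 447.0, 215.5] [[0.6548, -0.2753], [0.6413, -0.2634], [0.6543, -0.3435], [0.6408, -0.328]]
plain_block [191.6, 153.2, 218.3, 210.0] [[0.6655, 0.2934], [0.6514, 0.2758], [0.665, 0.2259], [0.6509, 0.2118]]
t 33.15 pos [648.4  -2.1 208.3] yaw 0.1 need n>= 4
[[0.57, -0.36, -2.54], [0.57, -0.36, -2.54], [0.57, -0.36, -2.54], [0.57, -0.36, -2.54], [0.57, -0.37, -2.54]]
turn [0.0, 0.0, 0.001]
```

View pics/w10.png

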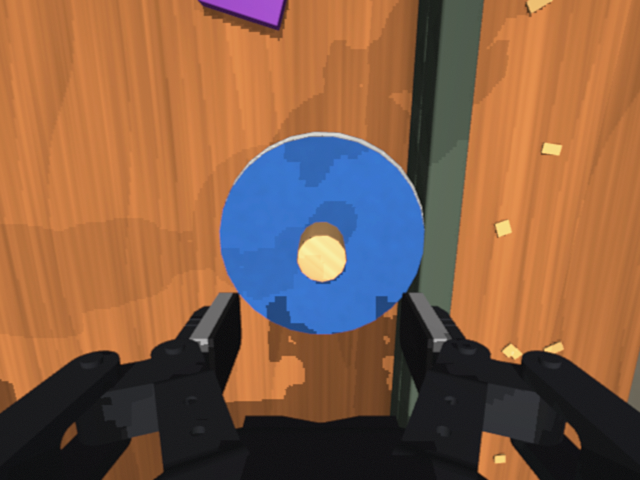

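The lid is seated: disc at (322,234), fitted radius 64.7 mm at z=91, knob at (322,258) against a predicted (323,257). Next I go to the tin's left side with the jaws shut.

{"fn": "apply_moves", "kwargs": {
  "travel": [
    [0,-0.36,-2.5],
    [0.3,-0.36,-2.5],
    [0.5,-0.36,-2.5],
    [0.5,-0.36,-2.5],
    [0.5,-0.3,-1.8],
    [0,0,0],
    [0,0,0]
  ],
  "turn": [
    [0,0,0],
    [0,0,0],
    [0,0,0],
    [0,0,0],
    [0,0,0],
    [0,0,0],
    [0,0,0]
  ],
  "grip": [1,1,1,1,1,1,1]
}}

```text
t: 33.73
eef_pos: [0.6269, 0.1173, 0.1824]
tool_rot: [-0.496, -0.495, -0.502, 0.507]
contact_force: [-0.1, -0.4, 1.4]
gripper_width: 0.001
```

```bash
python3 -c "
from h import *
plan(625,120,60,0,7)"
```

```text
t 33.73 pos [626.9 117.3 182.4] yaw -0.2 need n>= 3
[[1.75, 0.0, -0.05], [1.75, -0.0, -0.05], [1.75, -0.01, -0.05], [1.75, -0.01, -0.04], [1.75, -0.01, -0.04], [1.75, -0.02, -0.04], [1.75, -0.02, -0.04]]
turn [-0.0, 0.001, 0.002]
```

{"fn": "apply_moves", "kwargs": {
  "travel": [
    [1.2,0,-0.1],
    [2,0,-0.1],
    [2.5,0,-0.1],
    [2.5,0,0],
    [2,0,0],
    [1.2,0,0],
    [0.4,0,0],
    [0,0,0]
  ],
  "turn": [
    [0,0,0],
    [0,0,0],
    [0,0,0],
    [0,0,0],
    [0,0,0],
    [0,0,0],
    [0,0,0],
    [0,0,0]
  ],
  "grip": [1,1,1,1,1,1,1,1]
}}

```text
t: 34.4
eef_pos: [0.626, 0.108, 0.0558]
tool_rot: [-0.495, -0.497, -0.497, 0.511]
contact_force: [0.1, 0.8, 0.1]
gripper_width: -0.001
```

```bash
python3 -c "
from h import *
plan(625,75,60,0,8)"
```

```text
t 34.4 pos [626.  108.   55.8] yaw -0.9 need n>= 1
[[-0.05, -0.01, 0.41], [-0.05, -0.01, 0.41], [-0.05, -0.01, 0.41], [-0.05, -0.01, 0.41], [-0.05, -0.01, 0.41], [-0.05, -0.01, 0.41], [-0.05, -0.01, 0.41], [-0.05, -0.01, 0.41]]
turn [-0.002, 0.002, 0.002]
```

{"fn": "apply_moves", "kwargs": {
  "travel": [
    [-0.1,0,0.6],
    [-0.1,0,0.6],
    [-0.1,0,0.6],
    [-0.1,0,0.5],
    [0,0,0.5],
    [0,0,0.5],
    [0,0,0.5],
    [0,0,0.5]
  ],
  "turn": [
    [0,0,0],
    [-0.01,0,0],
    [-0.01,0,0.01],
    [0,0,0.01],
    [0,0,0],
    [0,0,0],
    [0,0,0],
    [0,0,0]
  ],
  "grip": [1,1,1,1,1,1,1,1]
}}

```text
t: 35.07
eef_pos: [0.6285, 0.0623, 0.0657]
tool_rot: [0.507, 0.499, 0.497, -0.497]
contact_force: [-0.7, 2.9, -2.4]
gripper_width: -0.002
```

```bash
cat > p.py <<'E'
from h import *
im,C=shot("top","pics/tp.png"); lid(im[:,:420],C,.091,None)
k=eyes.masks_of("tin","top"); print("tin",k[0]["rect"] if k else None)
kk=[r for r in eyes.masks_of("lid_knob","top") if r["rect"][1]<200][:1]; print([r["rect"] for r in kk])
plan(625,-135,60,0,20)
E
python3 p.py
```

```text
lid [289, 151, 52, 55, 2087] ((651.4848022460938, -15.227898597717285), 65.39070129394531)
tin [289.2, 191.0, 340.8, 215.5]
[[287.7, 150.3, 342.2, 203.9]]
t 35.22 pos [628.9  61.2  65.7] yaw 0.4 need n>= 5
[[0.04, -0.03, 0.98], [0.04, -0.03, 0.98], [0.04, -0.03, 0.98], [0.04, -0.02, 0.98], [0.04, -0.02, 0.98], [0.04, -0.02, 0.98], [0.03, -0.02, 0.98], [0.03, -0.02, 0.98]]
[[0.03, -0.02, 0.98], [0.03, -0.02, 0.98], [0.03, -0.02, 0.98], [0.03, -0.02, 0.98], [0.03, -0.02, 0.98], [0.03, -0.02, 0.98], [0.03, -0.02, 0.98], [0.03, -0.02, 0.98]]
[[0.03, -0.02, 0.98], [0.03, -0.02, 0.98], [0.03, -0.02, 0.98], [0.03, -0.02, 0.98]]
turn [0.0, 0.0, -0.001]
```

The tin moves along the board as intended and is now at (651,-15). I'll continue.

{"fn": "apply_moves", "kwargs": {
  "travel": [
    [0.1,-0.05,0.7],
    [0.1,-0.05,0.8],
    [0.05,-0.05,0.8],
    [0.05,-0.05,0.8],
    [0,-0.05,0.8],
    [0,-0.05,0.8],
    [0,-0.05,0.8],
    [0,-0.05,0.8]
  ],
  "turn": [
    [0,0,0],
    [0,0,0],
    [0,0,0],
    [0,0,0],
    [0,0,0],
    [0,0,0],
    [0,0,0],
    [0,0,0]
  ],
  "grip": [1,1,1,1,1,1,1,1]
}}

```text
t: 35.88
eef_pos: [0.6229, 0.0366, 0.0657]
tool_rot: [0.501, 0.499, 0.519, -0.481]
contact_force: [-6.9, 11.3, 9.1]
gripper_width: -0.002
```

```bash
python3 p.py
```

```text
lid [303, 150, 48, 55, 1792] ((653.643798828125, -40.66999053955078), 65.33646392822266)
tin [300.9, 196.1, 346.6, 213.8]
[[300.9, 151.2, 346.3, 204.3]]
t 36.03 pos [622.4  35.2  65.6] yaw 2.2 need n>= 5
[[-0.0, -0.02, 0.85], [0.0, -0.02, 0.85], [0.0, -0.02, 0.85], [0.0, -0.01, 0.85], [0.0, -0.01, 0.85], [0.01, -0.01, 0.85], [0.01, -0.01, 0.85], [0.01, -0.01, 0.85]]
[[0.01, -0.01, 0.85], [0.01, -0.0, 0.85], [0.01, -0.0, 0.85], [0.02, -0.0, 0.85], [0.02, 0.0, 0.85], [0.02, 0.0, 0.85], [0.02, 0.0, 0.85], [0.02, 0.01, 0.85]]
[[0.02, 0.01, 0.85], [0.02, 0.01, 0.85], [0.03, 0.01, 0.85], [0.03, 0.01, 0.85]]
turn [0.002, -0.002, 0.0]
```

{"fn": "apply_moves", "kwargs": {
  "travel": [
    [-0.15,0.3,0.2],
    [-0.15,0.4,0.5],
    [-0.1,0.3,0.8],
    [0,0.1,0.9],
    [0,0,0.9],
    [0,0,0.9],
    [0,0,0.9],
    [0,0,0.9]
  ],
  "turn": [
    [0.015,-0.015,0],
    [0.015,-0.015,0],
    [0.01,-0.01,0],
    [0,0,0],
    [0,0,0],
    [0,0,0],
    [0,0,0],
    [0,0,0]
  ],
  "grip": [1,1,1,1,1,1,1,1]
}}

```text
t: 36.7
eef_pos: [0.6144, 0.0166, 0.0664]
tool_rot: [0.484, 0.489, 0.531, -0.494]
contact_force: [-8.6, 15.0, 10.9]
gripper_width: -0.002
```

```bash
python3 p.py
```

```text
lid [312, 149, 47, 56, 1629] ((653.4207763671875, -58.75565719604492), 65.09991455078125)
tin [309.0, 197.0, 345.6, 212.4]
[[309.1, 149.8, 358.0, 203.0]]
t 36.85 pos [614.1  15.5  66.4] yaw 1.8 need n>= 4
[[-0.0, 0.03, 0.75], [0.0, 0.03, 0.75], [0.0, 0.03, 0.75], [0.0, 0.04, 0.75], [0.01, 0.04, 0.75], [0.01, 0.04, 0.75], [0.01, 0.04, 0.75], [0.01, 0.04, 0.75]]
[[0.01, 0.04, 0.75], [0.01, 0.04, 0.75], [0.02, 0.04, 0.75], [0.02, 0.04, 0.75], [0.02, 0.05, 0.75], [0.02, 0.05, 0.75], [0.02, 0.05, 0.75], [0.02, 0.05, 0.75]]
[[0.03, 0.05, 0.75], [0.03, 0.05, 0.75], [0.03, 0.05, 0.75], [0.03, 0.05, 0.75]]
turn [0.002, -0.002, 0.003]
```

The closed finger wedges off towards the robot. I'll back off, then push with slightly opened jaws as a cradle centred on the tin.

{"fn": "apply_moves", "kwargs": {
  "travel": [
    [0,0,-0.8],
    [0,0,-1],
    [0,0.4,-1],
    [0,0.8,-0.5],
    [0,1,0],
    [0,1,0],
    [0,0.5,0],
    [0,0,0]
  ],
  "turn": [
    [0,0,0],
    [0,0,0.01],
    [0.01,-0.01,0.01],
    [0.01,-0.01,0.01],
    [0.01,-0.01,0.01],
    [0.01,-0.01,0.01],
    [0,0,0],
    [0,0,0]
  ],
  "grip": [1,1,1,0.6,0.5,0.45,0.45,0.45]
}}

```text
t: 37.52
eef_pos: [0.6552, 0.0499, 0.0679]
tool_rot: [0.5, 0.503, 0.494, -0.502]
contact_force: [-0.8, -0.1, -0.2]
gripper_width: 0.551
```

```bash
sed -i 's/^plan.*/import sys; a=[float(v) for v in sys.argv[1:]]; print("F",status.get_obs()["contact_force"].round(1)); plan(*a[:4],int(a[4]))/' p.py; python3 p.py 651 40 65 0 4
```

```text
lid [304, 150, 55, 55, 2172] ((653.6774291992188, -56.78406524658203), 65.19861602783203)
tin [303.5, 181.0, 348.2, 212.2]
[[299.1, 149.5, 357.3, 204.4]]
F [-0.6 -0.3 -0.6]
t 37.67 pos [653.5  49.6  67.7] yaw -0.7 need n>= 1
[[0.07, -0.06, 0.24], [0.07, -0.06, 0.24], [0.07, -0.06, 0.24], [0.07, -0.06, 0.24]]
turn [-0.003, 0.001, -0.001]
```

{"fn": "apply_moves", "kwargs": {
  "travel": [
    [0,-0.15,0.6],
    [0,-0.1,0.8],
    [0,0,0.8],
    [0,0,0.7],
    [0,0,0.7],
    [0,0,0.7],
    [0,0,0.7],
    [0,0,0.7]
  ],
  "turn": [
    [-0.01,0,0],
    [0,0,0],
    [0,0,0],
    [0,0,0],
    [0,0,0],
    [0,0,0],
    [0,0,0],
    [0,0,0]
  ],
  "grip": [0.45,0.45,0.45,0.45,0.45,0.45,0.45,0.45]
}}

```text
t: 38.33
eef_pos: [0.6493, -0.0102, 0.0675]
tool_rot: [0.501, 0.501, 0.499, -0.499]
contact_force: [-0.4, 3.5, 0.3]
gripper_width: 0.551
```

```bash
python3 p.py 651 -60 66 0 8
```

```text
lid [317, 151, 55, 55, 2003] ((650.3328857421875, -85.37206268310547), 65.20697021484375)
tin [319.9, 190.6, 364.9, 214.0]
[[315.1, 153.4, 373.0, 207.4]]
F [-0.3  0.7  0.9]
t 38.48 pos [649.3 -12.   67.6] yaw -0.1 need n>= 2
[[0.02, 0.02, 0.6], [0.02, 0.02, 0.6], [0.02, 0.02, 0.6], [0.02, 0.02, 0.6], [0.02, 0.02, 0.6], [0.02, 0.02, 0.6], [0.02, 0.02, 0.6], [0.02, 0.02, 0.6]]
turn [-0.0, 0.0, -0.0]
```

The cradle works well: 3.5 N, with the tin at (650,-85).

{"fn": "apply_moves", "kwargs": {
  "travel": [
    [0,0,0.7],
    [0,0,0.8],
    [0,0,0.8],
    [0,0,0.8],
    [0,0,0.8],
    [0,0,0.8],
    [0,0,0.8],
    [0,0,0.8]
  ],
  "turn": [
    [0,0,0],
    [0,0,0],
    [0,0,0],
    [0,0,0],
    [0,0,0],
    [0,0,0],
    [0,0,0],
    [0,0,0]
  ],
  "grip": [0.45,0.45,0.45,0.45,0.45,0.45,0.45,0.45]
}}

```text
t: 39.15
eef_pos: [0.6501, -0.0698, 0.0676]
tool_rot: [0.501, 0.501, 0.503, -0.495]
contact_force: [-0.3, 5.1, 0.9]
gripper_width: 0.55
```

```bash
python3 p.py 651 -136 66 0 8
```

```text
lid [348, 150, 50, 55, 1694] ((650.8660888671875, -146.93267822265625), 65.23590850830078)
tin [346.5, 196.0, 386.7, 214.4]
[[344.4, 151.4, 397.9, 205.3]]
F [ 0.5 -0.2  0.1]
t 39.3 pos [649.8 -72.   67.6] yaw 0.3 need n>= 2
[[0.02, 0.01, 0.8], [0.02, 0.01, 0.8], [0.02, 0.01, 0.8], [0.02, 0.01, 0.8], [0.02, 0.01, 0.8], [0.02, 0.01, 0.8], [0.02, 0.01, 0.8], [0.02, 0.01, 0.8]]
turn [0.001, -0.001, -0.0]
```

{"fn": "apply_moves", "kwargs": {
  "travel": [
    [0,0,0.7],
    [0,0,0.8],
    [0,0,0.8],
    [0,0,0.8],
    [0,0,0.7],
    [0,0,0.6],
    [0,0,0.5],
    [0,0,0.4]
  ],
  "turn": [
    [0,0,0],
    [0,0,0],
    [0,0,0],
    [0,0,0],
    [0,0,0],
    [0,0,0],
    [0,0,0],
    [0,0,0]
  ],
  "grip": [0.45,0.45,0.45,0.45,0.45,0.45,0.45,0.45]
}}

```text
t: 39.97
eef_pos: [0.6497, -0.1115, 0.0673]
tool_rot: [0.497, 0.501, 0.512, -0.49]
contact_force: [-2.5, 7.8, 4.0]
gripper_width: 0.551
```

```bash
python3 p.py 651 -140 66 0 8
```

```text
lid [372, 152, 44, 53, 1303] ((649.2156982421875, -191.0552978515625), 65.21797943115234)
tin [368.6, 200.1, 402.7, 212.2]
[[369.0, 151.5, 415.6, 204.3]]
F [-2.   5.4  4.7]
t 40.12 pos [ 649.6 -112.3   67.2] yaw 1.0 need n>= 1
[[0.01, 0.01, 0.35], [0.01, 0.01, 0.35], [0.01, 0.01, 0.35], [0.01, 0.01, 0.35], [0.01, 0.01, 0.35], [0.01, 0.02, 0.35], [0.01, 0.02, 0.35], [0.01, 0.02, 0.35]]
turn [0.002, -0.003, 0.001]
```

{"fn": "apply_moves", "kwargs": {
  "travel": [
    [0,-0.1,0.4],
    [0,-0.1,0.6],
    [0,0,0.6],
    [0,0,0.6],
    [0,0,0.6],
    [0,0,0.6],
    [0,0,0.5],
    [0,0,0.4]
  ],
  "turn": [
    [0.005,-0.01,0],
    [0.005,-0.01,0],
    [0,0,0],
    [0,0,0],
    [0,0,0],
    [0,0,0],
    [0,0,0],
    [0,0,0]
  ],
  "grip": [0.45,0.45,0.45,0.45,0.45,0.45,0.45,0.45]
}}

```text
t: 40.78
eef_pos: [0.6492, -0.1404, 0.0672]
tool_rot: [0.497, 0.499, 0.514, -0.49]
contact_force: [-2.5, 16.1, 8.3]
gripper_width: 0.551
```

```bash
python3 p.py 650 -140 66 0 8; cp pics/tp.png pics/tp1.png
```

```text
lid [388, 153, 32, 52, 906] ((648.98095703125, -220.67257690429688), 63.96977615356445)
tin [385.5, 202.7, 413.0, 216.1]
[[384.6, 154.9, 427.6, 205.4]]
F [-2.  12.5  8. ]
t 40.93 pos [ 649.2 -140.3   67.2] yaw 1.2 need n>= 1
[[0.01, 0.01, -0.0], [0.01, 0.01, -0.0], [0.01, 0.01, -0.0], [0.01, 0.01, -0.0], [0.01, 0.01, -0.0], [0.01, 0.01, -0.0], [0.01, 0.01, -0.0], [0.01, 0.01, -0.0]]
turn [0.003, -0.003, 0.001]
```

{"fn": "apply_moves", "kwargs": {
  "travel": [
    [0,0,-0.4],
    [0,0,-0.8],
    [0,0,-1.5],
    [0,0,-2],
    [-0.5,0,-2],
    [-2,0,-1],
    [-3,0,0],
    [-3,0,0]
  ],
  "turn": [
    [0,0,0],
    [0,0,0],
    [0,0,0],
    [0,0,0],
    [0,0,0],
    [0,0,0],
    [0,0,0],
    [0,0,0]
  ],
  "grip": [0.45,0.45,0.45,0.45,0.45,0.45,0.45,0.45]
}}

```text
t: 41.6
eef_pos: [0.6419, -0.0618, 0.1483]
tool_rot: [0.494, 0.494, 0.515, -0.496]
contact_force: [0.6, 0.1, 0.2]
gripper_width: 0.551
```

{"fn": "apply_moves", "kwargs": {
  "travel": [
    [-3,0,0],
    [-2,0,2],
    [-2,0,2],
    [0,0,2],
    [0,0,1],
    [0,0,0],
    [0,0,0]
  ],
  "turn": [
    [0,0,0],
    [0,0,0],
    [0,0,0],
    [0,0,0],
    [0,0,0],
    [0,0,0],
    [0,0,0]
  ],
  "grip": [0.3,0,0,0,0,0,0]
}}

```text
t: 42.18
eef_pos: [0.6474, -0.1308, 0.2266]
tool_rot: [0.499, 0.494, 0.513, -0.494]
contact_force: [0.5, 0.7, -0.6]
gripper_width: 0.998
```

```bash
python3 - <<'E'
from h import *
im,C=shot("wrist","pics/w11.png"); lid(im,C,.091,None); print(proj([.650,-.213,.127],C))
o=eyes.masks_of("stop","wrist"); print([r["rect"] for r in o[:1]])
im,C=shot("top","pics/t11.png"); lid(im,C,.091,None)
print(status.get_obs()["eef_pos"])
E
```

```text
lid [239, 267, 178, 156, 19655] ((651.32666015625, -214.36866760253906), 64.95433807373047)
[325.2440476  378.81239453]
[[247.9, 390.3, 403.3, 417.7]]
lid [392, 151, 37, 54, 1122] ((650.259033203125, -220.64236450195312), 64.05136108398438)
lid [513, 232, 54, 52, 1986] ((467.1876525878906, -520.5003051757812), 59.23910140991211)
lid [485, 299, 54, 54, 2084] ((315.6624450683594, -451.3494873046875), 59.18160629272461)
[ 0.64747986 -0.12949743  0.22620919]
```

View pics/w11.png

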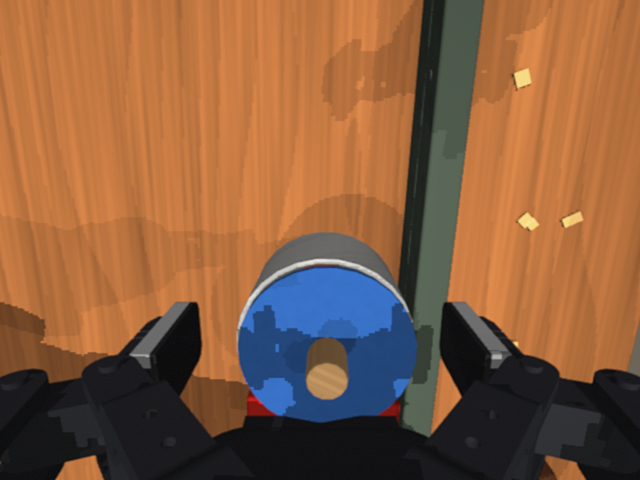

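The wrist view shows the lid at (327,343) with the red stop directly behind the tin and the board at its right. I'll move the arm clear for a last top view.

{"fn": "apply_moves", "kwargs": {
  "travel": [
    [-1,0,-3],
    [-1,0,-3.5],
    [0,0,-3.5],
    [0,-1,-3.5],
    [0,-2,-3],
    [0,-2,-2],
    [0,-1,-1],
    [0,0,0]
  ],
  "turn": [
    [0,0,0],
    [0,0,0],
    [0,0,0],
    [0,0,0],
    [0,0,0],
    [0,0,0],
    [0,0,0],
    [0,0,0]
  ],
  "grip": [0,0,0,0,0,0,0,0]
}}

```text
t: 43.0
eef_pos: [0.5767, 0.0808, 0.2442]
tool_rot: [0.499, 0.488, 0.519, -0.494]
contact_force: [-0.7, 0.3, 0.2]
gripper_width: 0.999
```

```bash
python3 - <<'E'
from h import *
im,C=shot("top"); lid(im,C,.091,None); print([s[:2] for s in stones(im,C) if s[2][0]<65 and s[2][1]>15])
for th in ("figure","gouge","mallet","tin","stop"):
    r=eyes.masks_of(th,"top"); print(th,r[0]["rect"] if r else None)
# tin wall visible from the top below the disc, model fit with lid+tin hull
hsv=cv2.cvtColor(im,cv2.COLOR_RGB2HSV)
cv2.imwrite("pics/end.png",cv2.resize(im[130:250,340:500],(800,600),interpolation=cv2.INTER_CUBIC)[:,:,::-1])
E
```

```text
lid [373, 150, 56, 55, 2236] ((652.3049926757812, -215.42550659179688), 66.27073669433594)
lid [513, 231, 54, 53, 1988] ((467.2548828125, -520.5155029296875), 59.12516784667969)
lid [485, 299, 54, 54, 2077] ((315.645263671875, -451.3692321777344), 58.938533782958984)
[]
figure [148.9, 246.7, 178.2, 276.1]
gouge [486.9, 167.0, 521.2, 242.4]
mallet [76.0, 166.5, 140.0, 210.0]
tin [371.3, 168.6, 410.9, 214.8]
stop [423.2, 153.8, 448.0, 215.7]
```

View pics/end.png

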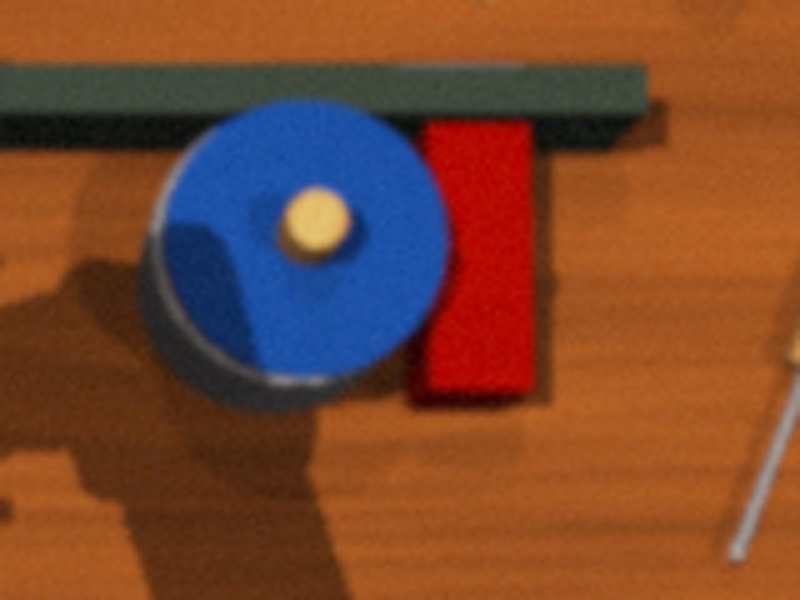

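```bash
python3 - <<'E'
from h import *
im,C=shot("top"); x,y=.6515,-.2150
print("disc",proj([x,y,.091],C),"knob",proj([x,y,.127],C))
hsv=cv2.cvtColor(im,cv2.COLOR_RGB2HSV); m=((hsv[...,0]>12)&(hsv[...,0]<28)&(hsv[...,2]>170)&(hsv[...,1]<190)); m2=np.zeros_like(m); m2[160:190,390:415]=m[160:190,390:415]
ys,xs=np.nonzero(m2); print("knob seen",xs.mean(),ys.mean(),len(xs))
bot.hand_in()
E
```

```text
disc [400.55031091 176.84342592] knob [403.06695047 172.96988566]
knob seen 402.990099009901 173.44554455445544 101
the job is handed in; nothing more can be done
```

The job is handed in, with no verdict reported. All five orange stones are in the tin, the robot's left-most lid is on it, and the closed tin was pushed along the backboard to the red stop on the right. It took about 43 s of robot time, and the pink and purple blocks were left alone.

**Last checks**
- **Stones:** the top view found none left on the bench. Before closing, all five lay well below the rim.
- **Lid:** it looks level. The knob was seen at pixel (403.0, 173.4), and a level lid would put it at (403.1, 173.0). It sits a few millimetres off centre towards the stop, which I judged within the plug's 6 mm play.
- **Tin:** the lid's centre is at about (651, -215) mm. The estimate for the tin touching both board and stop is about (650, -211) mm, and the push stalled at about 16 N.
- **Figure, gouge and mallet:** the gouge and mallet were found where they started. The figure's detected outline was narrower, probably because the arm hid part of it; nothing touched it.

**What went wrong on the way**
- Lowering the first stone pressed a finger on the rim with about 14 N, so I released the stones from higher after that.
- The first push, with closed fingers, slid off along the tin's wall. I changed to slightly opened jaws cradling the tin.

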